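# Put the seed-sowing tools back in their drawer tray

## Robot

A 6-joint arm with a two-finger parallel gripper is mounted at the origin on the work surface. World frame = base frame: x ahead of the robot, y to its left, z up, the work surface at z = 0. Lengths are in mm, angles in rad, forces in N, time in s.
With the tool pointing down it reaches from about 400 to 925 mm from the base axis. Payload 12.5 kg.
Tool frame: the origin (TCP) lies midway between the tips of the shut fingers; the grasp point (between the pads) lies 19 mm behind it; z points along the fingers, y is the line along which they close (so a half turn about z gives the same grasp; the last joint's range is limited). The gripper opens to 95 mm and grips with 3 to 60 N. Pads are 20 mm wide; open, the fingers measure 119 mm over their backs; the gripper's body (75 mm by 180 mm) begins 59 mm behind the grasp point.
Start: joints at [1.015, 0.491, 1.559, -0, 1.092, -0.106], TCP at [271.728, 562.86, 214.661] pointing down, gripper open.
Joint ranges: [-3.1, 3.1], [-0.84, 2.19], [0.05, 2.79], [-1.13, 4.28], [0.06, 2.93], [-2.69, 2.69]. Speed limits (rad/s): [2.22, 2.22, 2.79, 3.14, 3.14, 3.14].

## Interface

Orientations are given as [roll, pitch, yaw] about the fixed x, y, z axes, in that order (R = Rz(yaw) Ry(pitch) Rx(roll)).
In Python, from cell import env gives the robot as it stands.
- The arm moves only by the tool arm_command, never from a script. Its argument "targets" is a list of rows, each a list of 5 numbers: the shift along the tool's x, y, z in mm, then the turn about the tool's z in degrees, then the opening, from 0 (shut) to 1 (fully open). In form: [[tx, ty, tz, roll, fingers], ...]. A call has 1 to 5 rows; each row is the pose to reach, as a shift and turn from the pose commanded when the call began, along the tool's axes at that moment; what a row does not reach only later rows make up. A row lasts 1/10 s, in which the tool goes at most 50 mm and 8.59 degrees, less where a joint would pass 70% of its speed; a pose out of reach is approached as far as the arm can. A call with a gripper value outside its range is refused whole. The fingers move at their own pace and stop on an object; the grip force is fixed at half the most. Time passes only in rows, so rows that repeat a pose let the fingers close. It gives the time, the measured TCP pose, the force, the opening and the grip force at its end, in the units of the state.
- env.state(): the state, without advancing time (a new reading comes with each control period).
- env.read_camera(name): name is "side" or "top"; returns a dict with "frame" (384x512x3 uint8, red, green, blue), "vertical_fov" (degrees; the focal length in pixels is half the picture's height over the tangent of half this angle, whatever the lens; pixels are square), "cx", "cy" (the principal point, pixels), "k1" (the pictures are not rectified: a ray, as slopes to the right and down, at radius r is drawn at 1 + k1 r^2 times it, then the intrinsics apply), "world_from_camera" (4x4, takes a point from camera to world coordinates). Camera axes: x right, y down, z forward; pixel columns grow to the right and rows downward; lengths in mm; the calibration is good to about 2 mm. A picture is of the moment at which its call begins. There is no depth.
- env.job_done(): hands the job in; it is judged then, once.
The state is a dict: "t": time; "joints": joint angles; "qvel": joint speeds; "tau": joint torques, N m; "eef_pos": TCP position; "tcp_rot": TCP orientation; "ft_force": force on the tool from outside, world axes, zero at the start; "moment": the same for the moment, N m; "opening": opening from 0.0 (shut) to 1.0 (fully open); "grip_force": force on a finger pad.
Only numpy, scipy, OpenCV 4.12 (cv2) and the standard library are available. Lean on these libraries where they do the work, as an engineer would, in place of code of your own. Each camera call takes 0.05 s, during which the arm holds its last target. There are 200 camera calls.

## Task

Sowing is finished: pull the cabinet's drawer fully open, put every hand tool lying on the bench into the cutout of its own shape in the drawer's tray and press it fully home under the springy lips, then, with all of them seated, shut the drawer completely. Leave the bottle and the pot where they stand.

Things in the scene. Friction and masses are not known exactly. Their poses are not given: they have to be found in the camera images.
- scoop: Small seed scoop: steel pan 40 wide, 40 long (x +34 to +74), 11 high, 8 wide neck; handle x -62 to +24. Round wooden handle 24 diameter along x, top at 24. Origin on the underside at the place to grip, near the centre of mass; x to the working end, z up. 0.06 to 0.14 kg. Lies flat. May be absent.
- scoop_tip (a point): Point on the underside of the scoop at its working end, x +74 from its origin.
- fork: Small hand fork: three straight steel tines, head 28 wide, 8 high (x +32 to +76); handle x -62 to +24. Round wooden handle 24 diameter along x, top at 24. Origin on the underside at the place to grip, near the centre of mass; x to the working end, z up. 0.06 to 0.14 kg. Lies flat. May be absent.
- fork_tip (a point): Point on the underside of the fork at its working end, x +76 from its origin.
- hoe: Small row hoe: 8 wide steel neck, then a steel crossbar 50 wide, 10 high (x +58 to +70); handle x -62 to +24. Round wooden handle 24 diameter along x, top at 24. Origin on the underside at the place to grip, near the centre of mass; x to the working end, z up. 0.06 to 0.14 kg. Lies flat. May be absent.
- hoe_tip (a point): Point on the underside of the hoe at its working end, x +70 from its origin.
- dibber: Small dibber: wooden crossbar 46 wide, 18 high at the handle's end (x -67 to -49), handle x -52 to +24, steel spike 14 then 8 wide to x +72. Round wooden handle 24 diameter along x, top at 24. Origin on the underside at the place to grip, near the centre of mass; x to the working end, z up. 0.06 to 0.14 kg. Lies flat. May be absent.
- dibber_tip (a point): Point on the underside of the dibber at its working end, x +72 from its origin.
- scoop_recess (a point): Where the scoop's origin belongs, on the floor of its cutout (third from the left, steel end to the back), and the pose it has when seated. The cutout has the tool's outline with 2.5 mm to spare all round, 14 deep. Two white springy lips overhang the handle at x -31 to -41; push the handle's top down there with 5 to 15 N to snap it home (some 12 lower).
- fork_recess (a point): Where the fork's origin belongs, on the floor of its cutout (first from the left (+y), steel end to the drawer's back), and the pose it has when seated. The cutout has the tool's outline with 2.5 mm to spare all round, 14 deep. Two white springy lips overhang the handle at x -31 to -41; push the handle's top down there with 5 to 15 N to snap it home (some 12 lower).
- hoe_recess (a point): Where the hoe's origin belongs, on the floor of its cutout (second from the left, steel end to the drawer's front), and the pose it has when seated. The cutout has the tool's outline with 2.5 mm to spare all round, 14 deep. Two white springy lips overhang the handle at x -31 to -41; push the handle's top down there with 5 to 15 N to snap it home (some 12 lower).
- dibber_recess (a point): Where the dibber's origin belongs, on the floor of its cutout (rightmost, spike to the front, wooden crossbar to the back), and the pose it has when seated. The cutout has the tool's outline with 2.5 mm to spare all round, 14 deep. Two white springy lips overhang the handle at x -31 to -41; push the handle's top down there with 5 to 15 N to snap it home (some 12 lower).
- drawer (a joint): Drawer slide in m: 0 shut, 0.186 fully open (stop), along -x of the cabinet; about 3 N of friction, stays where left. Its black tray (top 40, cutout floors 26 above the table) has four cutouts 62 apart; a finger trough 42 wide, as deep, crosses them all at the grip points. Fully open, the tray is clear of the cabinet's top. Seated handles stand 10 above the tray.
- drawer_handle (a point): Middle of the drawer's steel bar handle, 110 long across the front (y), 35 in front of the drawer front, 54 above the table; can be pinched from above, one finger behind the bar. x points into the cabinet. The drawer front is flat, 300 wide, 20 to 62 above the table.
- cabinet: Fixed low grey one-drawer bench cabinet, 300 wide (y), 222 deep (x), 70 high, top plate 6 thick. Origin on the table under the middle of its front face; x points into the cabinet, away from the robot, z up.
- spray: Bystander: upright clear bottle, 48 diameter, 130 high; origin under its middle.
- pot: Bystander: empty terracotta pot, 90 across the rim, 85 high; origin under its middle.
Things that resemble listed ones, but are neither listed nor needed, are in the scene too. What is shaped like the fork but black or yellow is not meant.

How it is judged (in metres and radians):
On the way, in this order (a step that is already met when the one before it is completed fails the run):
1. the drawer is fully open (value of joint drawer above 0.17 m), for 0.2 s.
2. every tool is fully home in its own cutout while the drawer is open (distance between scoop and scoop_recess below 0.006 m and x of scoop_tip in the frame of scoop_recess above 0.067 m and y of scoop_tip in the frame of scoop_recess between -0.006 and 0.006 m and angle between each of scoop, fork, hoe, dibber's own z axis and vertical below 0.08 rad and distance between fork and fork_recess below 0.006 m and x of fork_tip in the frame of fork_recess above 0.069 m and y of fork_tip in the frame of fork_recess between -0.006 and 0.006 m and distance between hoe and hoe_recess below 0.006 m and x of hoe_tip in the frame of hoe_recess above 0.063 m and y of hoe_tip in the frame of hoe_recess between -0.006 and 0.006 m and distance between dibber and dibber_recess below 0.006 m and x of dibber_tip in the frame of dibber_recess above 0.065 m and y of dibber_tip in the frame of dibber_recess between -0.006 and 0.006 m and value of joint drawer above 0.1 m), for 0.2 s.
At the end, for the whole second after the job is handed in: The drawer is shut to within 8 mm and every tool present lies in its own cutout: its origin within 6 mm and its working end within 6 mm sideways of their places on the cutout floor, pointing the right way, lying level (distance between scoop and scoop_recess below 0.006 m and x of scoop_tip in the frame of scoop_recess above 0.067 m and y of scoop_tip in the frame of scoop_recess between -0.006 and 0.006 m and angle between each of scoop, fork, hoe, dibber's own z axis and vertical below 0.08 rad and distance between fork and fork_recess below 0.006 m and x of fork_tip in the frame of fork_recess above 0.069 m and y of fork_tip in the frame of fork_recess between -0.006 and 0.006 m and distance between hoe and hoe_recess below 0.006 m and x of hoe_tip in the frame of hoe_recess above 0.063 m and y of hoe_tip in the frame of hoe_recess between -0.006 and 0.006 m and distance between dibber and dibber_recess below 0.006 m and x of dibber_tip in the frame of dibber_recess above 0.065 m and y of dibber_tip in the frame of dibber_recess between -0.006 and 0.006 m and value of joint drawer below 0.008 m); the robot touches nothing.
It fails at once if the bottle is pushed more than 3 cm or tipped (distance of spray from where it was at the start of the episode above 0.03 m or angle between spray's own z axis and vertical above 0.4 rad).
It fails at once if the pot is pushed more than 3 cm or tipped (distance of pot from where it was at the start of the episode above 0.03 m or angle between pot's own z axis and vertical above 0.4 rad).
Of scoop, fork, hoe, dibber only 3 to 4 are there at a start; the rules pass over those that are not, and their reading is None.
At some moment in a run one of scoop, fork, hoe, dibber may be knocked a few centimetres aside while the robot is not near it.
Once in a run the grip may slacken for a moment while it holds something.
It also fails if it takes over 208 s, if anything falls off the work surface, if the arm or the gripper's body presses on something with over 40 N, if the wrist force passes 120 N, or if a joint passes its speed limit or range.

## Working session

There is one attempt and no reset: what is moved stays moved. The work goes in short steps, Python scripts to look and compute and a tool call to move; the robot and the scene stay as the last step left them, time stands still between calls to the robot, and variables do not carry over. Pictures are saved under pics/ and viewed, at most 14 in all, crops included, and the job is handed in when it is done.

Besides the shell and the picture viewer there is one more tool, called after "Request:" by a JSON object that holds its "method" and its "body", one argument or row to a line. arm_command: Moves the arm, as the interface text tells. Its arguments: {"type":"object","properties":{"targets":{"type":"array","items":{"type":"array","items":{"type":"number"}}}},"required":["targets"]}

```bash
ls; mkdir -p pics
cat > h.py <<'E'
import numpy as np, cv2
from cell import env
def cam(n):
    c=env.read_camera(n); f=c["frame"]; H=f.shape[0]
    F=H/2/np.tan(np.radians(c["vertical_fov"])/2)
    return dict(im=cv2.cvtColor(f,cv2.COLOR_RGB2BGR),K=np.array([[F,0,c["cx"]],[0,F,c["cy"]],[0,0,1.]]),D=np.array([c["k1"],0,0,0,0.]),T=np.array(c["world_from_camera"],float))
def ray(c,p):
    n=cv2.undistortPoints(np.array(p,float).reshape(-1,1,2),c["K"],c["D"]).reshape(-1,2)
    d=np.c_[n,np.ones(len(n))]@c["T"][:3,:3].T
    return c["T"][:3,3],d
def onz(c,p,z):
    o,d=ray(c,p); return o+d*((z-o[2])/d[:,2])[:,None]
def proj(c,P):
    Ti=np.linalg.inv(c["T"]); r,_=cv2.Rodrigues(Ti[:3,:3])
    return cv2.projectPoints(np.array(P,float).reshape(-1,1,3),r,Ti[:3,3],c["K"],c["D"])[0].reshape(-1,2)
def save(c,n,box=None,s=1.5):
    im=c["im"]
    if box: x0,y0,x1,y1=box; im=im[y0:y1,x0:x1]
    cv2.imwrite(f"pics/{n}.png",cv2.resize(im,None,fx=s,fy=s,interpolation=cv2.INTER_CUBIC))
E
python3 - <<'E'
from h import *
for n in("top","side"):
    c=cam(n); save(c,n+"0"); print(c["T"].round(2),c["K"],c["D"])
s=env.state(); print(s["eef_pos"],s["tcp_rot"],s["ft_force"])
E
```

```text
pics
[[-0.00000e+00 -9.80000e-01  1.90000e-01  2.72190e+02]
 [-1.00000e+00 -0.00000e+00 -1.00000e-02 -1.39300e+01]
 [ 1.00000e-02 -1.90000e-01 -9.80000e-01  1.28175e+03]
 [ 0.00000e+00  0.00000e+00  0.00000e+00  1.00000e+00]] [[410.30186597   0.         254.30274331]
 [  0.         410.30186597 188.42965998]
 [  0.           0.           1.        ]] [-0.13152196  0.          0.          0.          0.        ]
[[ 9.60000e-01 -1.70000e-01  2.20000e-01  1.30860e+02]
 [-2.80000e-01 -5.20000e-01  8.10000e-01 -1.25915e+03]
 [-2.00000e-02 -8.40000e-01 -5.40000e-01  8.92760e+02]
 [ 0.00000e+00  0.00000e+00  0.00000e+00  1.00000e+00]] [[473.49158657   0.         255.99273113]
 [  0.         473.49158657 190.61121123]
 [  0.           0.           1.        ]] [-0.04922456  0.          0.          0.          0.        ]
[271.57266676 562.67992227 214.13784711] [-3.14062520e+00 -1.31218261e-04  2.69183454e+00] [ 0.09091923 -0.03573334  0.203806  ]
```

View pics/top0.png

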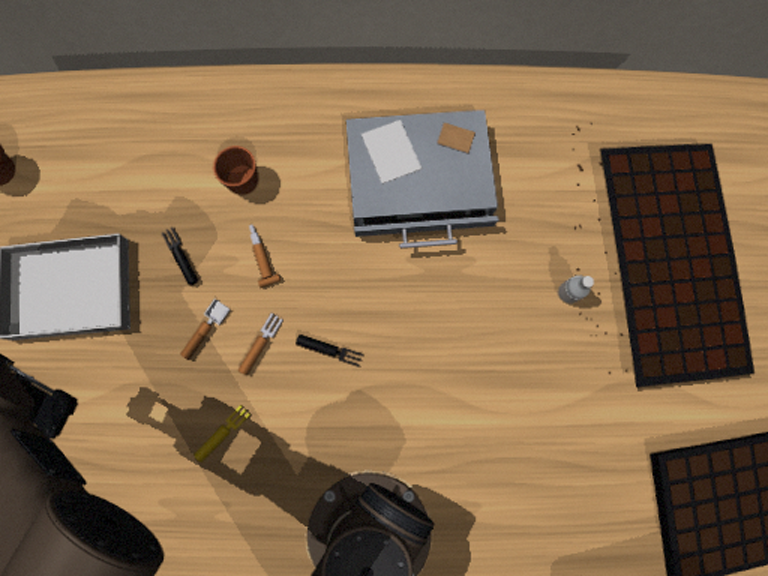

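View pics/side0.png

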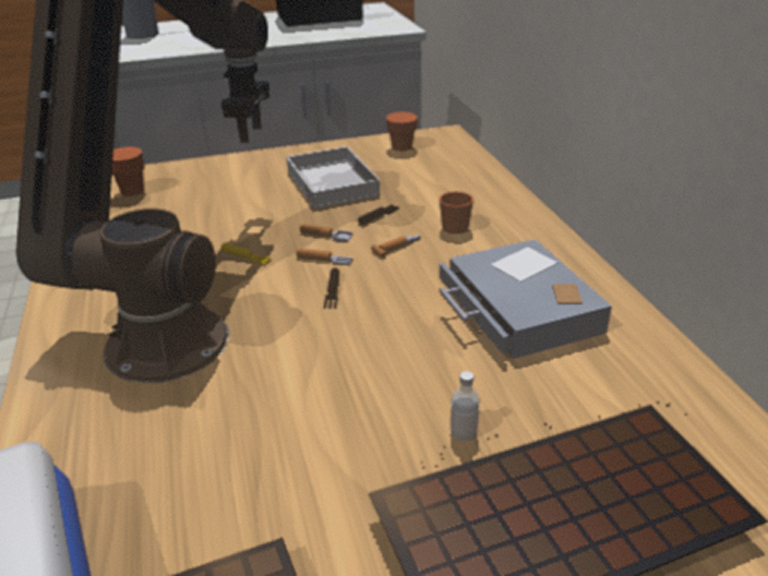

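The candidates in the top picture (viewed px) are:
- Wood-handled, wanted: scoop (205,330), fork (262,343), dibber (263,257).
- Decoys: black forks (180,257) and (330,349), yellow fork (222,433).

I see no hoe. The drawer handle is at (429,242), the pot at (237,167) and the bottle at (577,289). Next I measure these and check one close crop.

```bash
cat >> h.py <<'E'
def wood(c,box=None):
    h=cv2.cvtColor(c["im"],cv2.COLOR_BGR2HSV).astype(int); b=c["im"].astype(int)
    m=((h[...,0]>=5)&(h[...,0]<=15)&(h[...,1]>125)&(h[...,2]>70)).astype(np.uint8)*255
    if box: z=np.zeros_like(m); x0,y0,x1,y1=box; z[y0:y1,x0:x1]=m[y0:y1,x0:x1]; m=z
    return m
def goto(x,y,z,yaw=None):
    """yaw deg: world direction of tool x (mod 180). prints shifts in tool axes + turn"""
    s=env.state(); p=s["eef_pos"]; w=s["tcp_rot"][2]
    d=np.array([x,y,z])-p; t=0
    if yaw is not None: t=-((yaw-np.degrees(w)+90)%180-90)
    print("cur",p.round(1),"yaw",round(np.degrees(w),1),"j6",round(s["joints"][5],2),"-> shift",np.round([d[0]*np.cos(w)+d[1]*np.sin(w),d[0]*np.sin(w)-d[1]*np.cos(w),-d[2]],1),"turn",round(t,1))
E
python3 - <<'E'
from h import *
c=cam("top"); save(c,"tools",(85,130,250,320),4*.78)
m=wood(c); print(np.unique(cv2.connectedComponents(m)[1]).size)
n,l,st,ce=cv2.connectedComponentsWithStats(m)
for i in range(1,n):
    if 30<st[i,4]<1500:
        q=np.argwhere(l==i)[:,::-1]; r=cv2.minAreaRect(q.astype(np.float32))
        print(st[i],ce[i].round(1),r, onz(c,ce[i],16).round(1))
for p in[(425,242),(355,220),(498,220),(346,118),(486,111)]: print(p,onz(c,[p[0]/1.5,p[1]/1.5],54 if p[0]==425 else 70).round(1))
cv2.imwrite("pics/m.png",m)
E
```

```text
214
[141  97  31  27 268] [157.6 110.7] ((156.0, 110.00000762939453), (26.870054244995117, 28.284271240234375), 45.0) [[770.7 291.3  16. ]]
[168 162  19  30 236] [175.7 177.7] ((175.83018493652344, 175.9056396484375), (28.02155113220215, 14.56021785736084), 74.05460357666016) [[545.  222.1  16. ]]
[120 214  22  25 174] [130.  225.6] ((129.97999572753906, 226.36001586914062), (7.600000381469727, 28.200002670288086), 36.869895935058594) [[392.4 361.   16. ]]
[158 223  21  27 213] [168.1 236.1] ((168.44119262695312, 236.76470947265625), (8.746427536010742, 28.297269821166992), 30.963756561279297) [[360.7 239.6  16. ]]
(425, 242) [[ 589. -116.   54.]]
(355, 220) [[631.   27.9  70. ]]
(498, 220) [[ 632.4 -266.3   70. ]]
(346, 118) [[857.7  49.3  70. ]]
(486, 111) [[ 876.9 -251.2   70. ]]
```

View pics/tools.png

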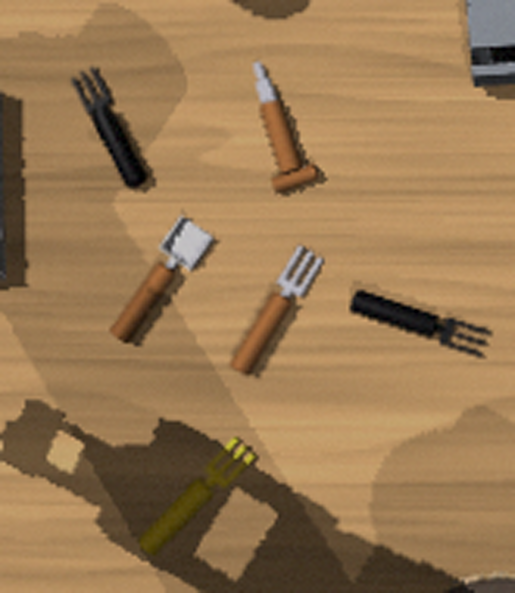

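The crop confirms it: dibber at (285,140), scoop at (160,280) and fork at (275,310) in the crop are the orange-wood tools, and the other three forks are black or yellow. No hoe. I'll open the drawer first.

Run:
```python
from h import *
c=cam("top")
e=onz(c,[[402/1.5,245.5/1.5],[458/1.5,241.5/1.5]],56); print(e.round(1))
g=e.mean(0); d=e[0]-e[1]; yaw=np.degrees(np.arctan2(d[1],d[0])); print(g,yaw,np.linalg.norm(d))
goto(g[0],g[1],140,94)
h=c["im"][140:180,255:320].mean(2)
```

```text
[[ 581.   -68.5   56. ]
 [ 589.9 -184.1   56. ]]
[ 585.41575743 -126.28226195   56.        ] 94.40018601170557 115.93653345889399
cur [271.6 562.7 214.3] yaw 154.2 j6 -0.11 -> shift [-582.1 -484.1   74.3] turn 60.2
```

Request:
{"method": "arm_command", "body": {
  "targets": [
    [-38,-32,0,0,0.4],
    [-77,-64,0,0,0.4],
    [-115,-96,0,0,0.4],
    [-154,-128,0,0,0.4],
    [-192,-160,0,0,0.4]
  ]
}}

```text
t: 0.7
eef_pos: [375.3, 333.7, 214.7]
tcp_rot: [3.141, 0.0, 2.692]
ft_force: [1.0, 0.4, 0.3]
opening: 0.635
grip_force: 0.0
```

Request:
{"method": "arm_command", "body": {
  "targets": [
    [-38,-32,0,0,0.4],
    [-77,-64,0,0,0.4],
    [-115,-96,0,0,0.4],
    [-154,-128,0,0,0.4],
    [-192,-160,0,0,0.4]
  ]
}}

```text
t: 1.2
eef_pos: [478.7, 106.2, 214.7]
tcp_rot: [3.141, 0.0, 2.692]
ft_force: [0.4, 0.5, -0.3]
opening: 0.4
grip_force: 0.0
```

Request:
{"method": "arm_command", "body": {
  "targets": [
    [-38,-32,0,0,0.4],
    [-77,-64,0,0,0.4],
    [-115,-96,0,0,0.4],
    [-154,-128,0,0,0.4],
    [-192,-160,0,0,0.4]
  ]
}}

```text
t: 1.7
eef_pos: [581.9, -121.3, 214.6]
tcp_rot: [3.141, 0.0, 2.692]
ft_force: [1.5, 0.8, 0.8]
opening: 0.402
grip_force: 0.0
```

Request:
{"method": "arm_command", "body": {
  "targets": [
    [0,0,0,8,0.4],
    [0,0,0,16,0.4],
    [0,0,0,25,0.4],
    [0,0,0,33,0.4],
    [0,0,0,42,0.4]
  ]
}}

```text
t: 2.2
eef_pos: [581.3, -119.2, 214.4]
tcp_rot: [-3.141, -0.0, 1.96]
ft_force: [-0.2, 0.7, 0.9]
opening: 0.399
grip_force: 0.0
```

Request:
{"method": "arm_command", "body": {
  "targets": [
    [0,0,0,8,0.4],
    [0,0,0,18,0.4],
    [0,0,0,18,0.4]
  ]
}}

```text
t: 2.5
eef_pos: [581.4, -119.1, 214.5]
tcp_rot: [-3.141, -0.0, 1.649]
ft_force: [-0.8, 0.5, -0.6]
opening: 0.398
grip_force: 0.0
```

Run:
```python
from h import *
goto(585.4,-126,100,94.4)
print(env.state()["opening"])
```

```text
cur [ 581.4 -119.1  214.5] yaw 94.5 j6 -0.39 -> shift [ -7.2   3.5 114.5] turn 0.1
0.39763753699521703
```

Request:
{"method": "arm_command", "body": {
  "targets": [
    [-4,3,50,0,0.4],
    [-4,3,100,0,0.4],
    [-4,3,135,0,0.4],
    [-4,3,145,0,0.4],
    [-4,3,155,0,0.4]
  ]
}}

```text
t: 3.0
eef_pos: [585.1, -123.0, 59.5]
tcp_rot: [3.142, -0.0, 1.654]
ft_force: [-0.0, -0.3, -0.6]
opening: 0.398
grip_force: 0.0
```

Request:
{"method": "arm_command", "body": {
  "targets": [
    [0,0,6,0,0.4],
    [0,0,12,0,0.4],
    [0,0,20,0,0.4],
    [0,0,20,0,0.4]
  ]
}}

```text
t: 3.4
eef_pos: [584.6, -122.8, 39.3]
tcp_rot: [-3.141, -0.0, 1.652]
ft_force: [0.4, -0.0, 0.8]
opening: 0.4
grip_force: 0.0
```

Request:
{"method": "arm_command", "body": {
  "targets": [
    [0,0,0,0,0],
    [0,0,0,0,0],
    [0,0,0,0,0],
    [0,0,0,0,0],
    [0,0,0,0,0]
  ]
}}

```text
t: 3.9
eef_pos: [585.2, -122.9, 39.9]
tcp_rot: [3.14, 0.0, 1.652]
ft_force: [1.5, 0.1, 1.9]
opening: 0.107
grip_force: 30.0
```

Request:
{"method": "arm_command", "body": {
  "targets": [
    [0,-15,0,0,0],
    [0,-32,0,0,0],
    [0,-50,0,0,0],
    [0,-70,0,0,0],
    [0,-90,0,0,0]
  ]
}}

```text
t: 4.4
eef_pos: [495.1, -130.3, 39.9]
tcp_rot: [3.14, 0.001, 1.652]
ft_force: [3.0, -1.0, -1.2]
opening: 0.105
grip_force: 30.0
```

Request:
{"method": "arm_command", "body": {
  "targets": [
    [0,-15,0,0,0],
    [0,-30,0,0,0],
    [0,-40,0,0,0],
    [0,-46,0,0,0],
    [0,-52,0,0,0]
  ]
}}

```text
t: 4.9
eef_pos: [443.4, -134.5, 39.9]
tcp_rot: [3.141, 0.0, 1.652]
ft_force: [4.0, 1.0, 5.2]
opening: 0.106
grip_force: 30.0
```

Request:
{"method": "arm_command", "body": {
  "targets": [
    [0,-5,0,0,0],
    [0,-10,0,0,0],
    [0,-15,0,0,0],
    [0,-20,0,0,0]
  ]
}}

```text
t: 5.3
eef_pos: [429.0, -136.4, 40.1]
tcp_rot: [3.129, 0.004, 1.649]
ft_force: [57.5, 43.4, -25.0]
opening: 0.111
grip_force: 30.1
```

Request:
{"method": "arm_command", "body": {
  "targets": [
    [0,5,0,0,0],
    [0,5,0,0,0]
  ]
}}

```text
t: 5.5
eef_pos: [429.5, -135.8, 39.9]
tcp_rot: [3.14, 0.001, 1.653]
ft_force: [2.2, -0.9, 6.7]
opening: 0.109
grip_force: 30.0
```

Request:
{"method": "arm_command", "body": {
  "targets": [
    [0,0,0,0,0.35],
    [0,0,0,0,0.35],
    [0,0,0,0,0.35]
  ]
}}

```text
t: 5.8
eef_pos: [427.9, -135.4, 39.4]
tcp_rot: [-3.141, -0.001, 1.652]
ft_force: [-0.6, -0.8, 0.4]
opening: 0.303
grip_force: 0.0
```

Request:
{"method": "arm_command", "body": {
  "targets": [
    [0,0,-30,0,0.35],
    [0,0,-80,0,0.35],
    [0,0,-130,0,0.35],
    [0,0,-180,0,0.35]
  ]
}}

```text
t: 6.2
eef_pos: [427.5, -135.3, 221.5]
tcp_rot: [-3.141, -0.001, 1.652]
ft_force: [1.1, -0.5, 0.1]
opening: 0.354
grip_force: 0.0
```

Request:
{"method": "arm_command", "body": {
  "targets": [
    [50,0,0,0,0.4],
    [100,0,0,0,0.4],
    [150,0,0,0,0.4],
    [200,0,0,0,0.4],
    [250,0,0,0,0.4]
  ]
}}

```text
t: 6.7
eef_pos: [407.2, 115.3, 219.6]
tcp_rot: [-3.141, -0.0, 1.651]
ft_force: [1.2, 0.1, 0.2]
opening: 0.4
grip_force: 0.0
```

Run:
```python
from h import *
c=cam("top"); save(c,"tray",(215,60,345,200),4.2)
s=cam("side"); save(s,"sidetray",(270,140,430,250),4)
goto(365,240,200,60)
```

```text
cur [406.7 118.1 219.5] yaw 95.0 j6 0.04 -> shift [125.  -30.9  19.5] turn 35.0
```

View pics/tray.png

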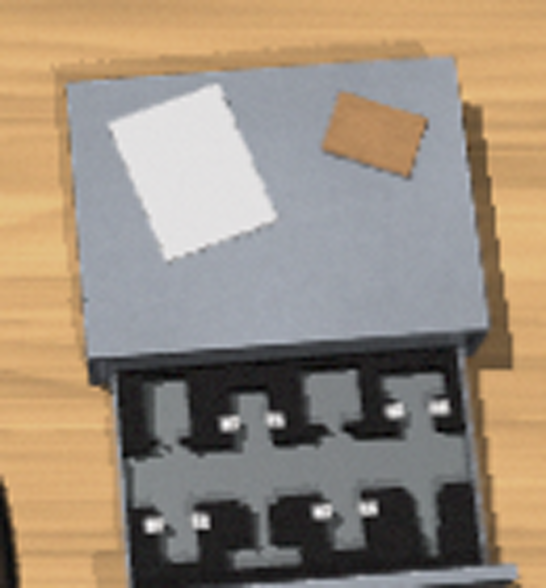

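The tray is fully open. Crop px for the lip pairs, each showing which cutout it belongs to:
- fork (153,525)/(201,522)
- hoe (229,423)/(275,420)
- scoop (321,511)/(368,508)
- dibber (396,410)/(440,407)

Fitting the tray frame to these lips comes next.

```bash
cat >> h.py <<'E'
from scipy.optimize import least_squares
VY=np.repeat([93,31,-31,-93],2); UX=np.repeat([-36,36,-36,36],2)
def lips(c,guess,z=43,r=3):
    P=[]
    g=c["im"].astype(float).min(2)
    for x,y in guess:
        xi,yi=int(round(x)),int(round(y)); w=np.clip(g[yi-r:yi+r+1,xi-r:xi+r+1]-120,0,None)
        Y,X=np.mgrid[yi-r:yi+r+1,xi-r:xi+r+1]; P.append([(w*X).sum()/w.sum(),(w*Y).sum()/w.sum()])
    return onz(c,P,z)[:,:2],P
def fit(L,M=None):
    # pair centres -> frame origin (trough centre, mid tray), yaw, scale
    C=(L[0::2]+L[1::2])/2; U=np.c_[UX[::2],VY[::2]]
    f=lambda p:((C-p[:2])-p[3]*U@np.array([[np.cos(p[2]),np.sin(p[2])],[-np.sin(p[2]),np.cos(p[2])]])).ravel()
    s=least_squares(f,[*C.mean(0),0.07,1]); return s.x,s.fun
E
python3 - <<'E'
from h import *
c=cam("top")
g=np.array([(153,525),(201,522),(229,423),(275,420),(321,511),(368,508),(396,410),(440,407)])/4.2+[215,60]-.4
for z in (40,44,48):
    L,P=lips(c,g,z); p,r=fit(L); print(z,p.round(4),np.degrees(p[2]).round(2),r.round(1))
# refine with side view: find lips by projecting
s=cam("side"); q=proj(s,np.c_[L,np.full(8,44)]); print(q.round(1).tolist())
save(s,"sidetray",(280,150,400,240),6)
for n in("top",):
  h=cv2.cvtColor(c["im"],cv2.COLOR_BGR2HSV)
  print(h[236,168],h[225,130],h[180,175])
# handle PCA, both views
for nm,k in (("top",c),("side",s)):
  m=wood(k); n,l,st,ce=cv2.connectedComponentsWithStats(m)
  for i in range(1,n):
    if 60<st[i,4]<600: 
      W=onz(k,np.argwhere(l==i)[:,::-1],12)[:,:2]; mu=W.mean(0)
      ev,V=np.linalg.eigh(np.cov(W.T)); a=V[:,1]; t=(W-mu)@a; wd=(W-mu)@V[:,0]
      print(nm,st[i],mu.round(1),np.degrees(np.arctan2(a[1],a[0])).round(1),np.ptp(t).round(0),np.ptp(wd).round(0))
E
```

```text
40 [ 5.636608e+02 -1.237849e+02  8.310000e-02  1.005700e+00] 4.76 [-0.1  0.1  0.1 -0.1  0.  -0.1 -0.1  0.1]
44 [ 5.627218e+02 -1.234310e+02  8.310000e-02  1.002500e+00] 4.76 [-0.1  0.1  0.1 -0.1  0.  -0.1 -0.1  0.1]
48 [ 5.617829e+02 -1.230771e+02  8.310000e-02  9.992000e-01] 4.76 [-0.1  0.1  0.1 -0.1  0.  -0.1 -0.1  0.1]
[[269.8, 191.3], [273.4, 196.4], [297.9, 196.4], [302.0, 201.5], [285.2, 211.7], [289.1, 217.5], [315.2, 217.4], [319.9, 223.3]]
[13 68 79] [ 13 159 173] [11 72 85]
top [141  97  31  31 361] [769.3 292.8] 176.1 106.0 101.0
top [462 100  12  12  90] [ 803.2 -761.7] 144.5 53.0 49.0
top [407 104  12  11 115] [ 785.6 -560.4] 61.8 48.0 49.0
top [451 115  12  12  93] [ 747.6 -716.2] 114.7 46.0 44.0
top [440 130  13  12 106] [ 694.3 -668.9] -143.2 46.0 47.0
top [428 145  13  13 122] [ 638.6 -623. ] 72.7 47.0 45.0
top [473 158  12  11  81] [ 600.5 -777.8] 47.2 50.0 46.0
top [416 161  13  12 122] [ 584.2 -576.8] 83.9 42.0 40.0
top [168 162  10  14  88] [576.2 233.9] -163.5 41.0 23.0
top [462 173  12  12 103] [ 545.5 -731.2] 160.2 45.0 45.0
top [450 189  13  12 116] [ 492.2 -
[... 319 characters left out ...]
117   0  21  13 170] [ 202.5 3350.2] 94.0 558.0 171.0
side [257   0  18  12  82] [1430.4 2937.1] 83.0 486.0 151.0
side [258  75  20  14 151] [ 849.4 1085. ] 66.3 199.0 106.0
side [293 128  23  11 113] [802.9 411.6] 99.5 103.0 94.0
side [248 158  22  13  99] [549.1 228.1] -154.8 101.0 52.0
side [198 166  22   7  87] [366.5 247.1] 143.1 86.0 37.0
side [420 276  21  13 146] [ 800.6 -515.3] -179.2 41.0 40.0
side [429 308  22  15 129] [ 758.2 -621. ] 173.5 42.0 41.0
side [412 314  21  15 146] [ 707.7 -625. ] -150.7 48.0 46.0
side [459 316  24  17 170] [ 813.6 -668. ] 54.7 52.0 52.0
side [442 323  24  16 212] [ 761.8 -672.1] 136.5 52.0 49.0
side [474 331  25  18 239] [ 817.3 -718.3] 58.4 52.0 52.0
```

View pics/sidetray.png

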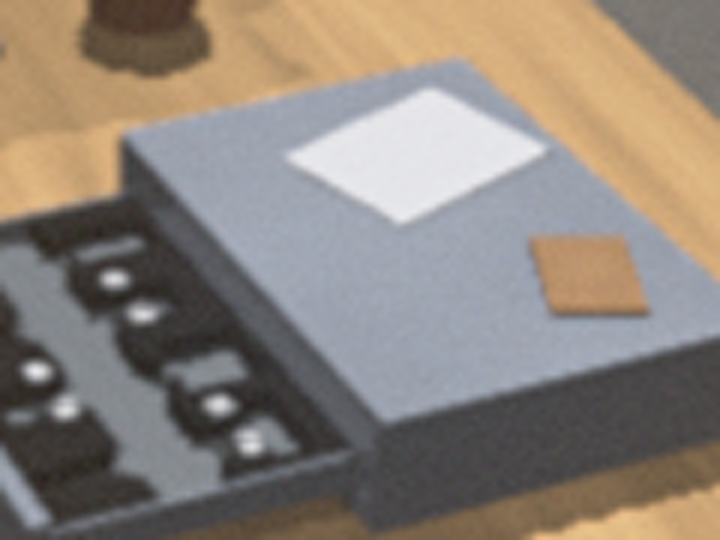

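```bash
cat >> h.py <<'E'
def handle(k,xy,z=12,off=-19,hi=None,R=75):
    """tool origin, heading near world point xy from the wood mask"""
    m=wood(k); m=cv2.morphologyEx(m,cv2.MORPH_CLOSE,np.ones((3,3),np.uint8)); n,l,st,ce=cv2.connectedComponentsWithStats(m)
    best=None
    for i in range(1,n):
        if st[i,4]<40: continue
        W=onz(k,np.argwhere(l==i)[:,::-1],z)[:,:2]
        d=np.linalg.norm(W.mean(0)-xy)
        if d<R and (best is None or len(W)>len(best)): best=W
    if best is None: return None
    W=best; mu=W.mean(0); ev,V=np.linalg.eigh(np.cov(W.T)); a=V[:,1]; t=(W-mu)@a; w=(W-mu)@V[:,0]
    lo,hi_=np.percentile(t,[1,99]); mid=mu+a*(lo+hi_)/2
    return mid,a,np.degrees(np.arctan2(a[1],a[0])),np.ptp(t),np.ptp(w),mu
E
python3 - <<'E'
from h import *
s=cam("side");c=cam("top")
g=np.array([(153,525),(201,522),(229,423),(275,420),(321,511),(368,508),(396,410),(440,407)])/4.2+[215,60]-.4
Lt,_=lips(c,g,47); pt,_=fit(Lt); print("top",pt.round(3))
q=proj(s,np.c_[Lt,np.full(8,47)])
for z in(45,47):
    L,P=lips(s,q,z); p,r=fit(L); print("side",z,p.round(3),r.round(1))
for nm,k in(("top",c),("side",s)):
    k["im"]=cv2.resize(cv2.imread(f"pics/{nm}0.png"),(512,384),interpolation=cv2.INTER_AREA)
    for t,xy in dict(scoop=(392,361),fork=(361,240),dibber=(545,222)).items():
        r=handle(k,xy)
        print(nm,t,r and [np.round(v,1) for v in r])
E
```

```text
top [ 5.62021e+02 -1.23174e+02  8.30000e-02  1.00000e+00]
side 45 [ 5.64820e+02 -1.24353e+02  8.00000e-02  9.98000e-01] [ 0.1  0.7 -0.3 -1.1 -0.3 -0.2  0.5  0.6]
side 47 [ 5.63796e+02 -1.27030e+02  8.00000e-02  9.96000e-01] [ 0.1  0.7 -0.3 -1.1 -0.3 -0.2  0.5  0.6]
top scoop [array([390.5, 363.4]), array([-0.8,  0.6]), np.float64(143.2), np.float64(86.1), np.float64(26.8), array([392.7, 361.8])]
top fork [array([359.3, 240.9]), array([-0.9,  0.5]), np.float64(150.3), np.float64(85.9), np.float64(28.7), array([360.1, 240.4])]
top dibber [array([551.1, 224.2]), array([-0.9, -0.3]), np.float64(-159.7), np.float64(95.7), np.float64(47.9), array([545.6, 222.2])]
side scoop [array([395.5, 370.9]), array([-0.7,  0.7]), np.float64(137.8), np.float64(86.6), np.float64(33.9), array([398.6, 368.1])]
side fork [array([363.2, 247.9]), array([-0.8,  0.6]), np.float64(144.3), np.float64(89.1), np.float64(38.9), array([364.9, 246.6])]
side dibber [array([555.3, 230.5]), array([-0.9, -0.4]), np.float64(-154.1), np.float64(101.6), np.float64(51.4), array([549.4, 227.6])]
```

Run:
```python
from h import *
goto(376,231.3,80,150.3)
```

```text
cur [408.  112.8 219.5] yaw 94.6 j6 0.03 -> shift [120.7 -22.4 139.5] turn -55.7
```

Request:
{"method": "arm_command", "body": {
  "targets": [
    [40,-7,20,-8.5,0.6],
    [80,-15,40,-17,0.6],
    [121,-22,70,-25.5,0.6],
    [121,-22,100,-34,0.6],
    [121,-22,100,-42,0.6]
  ]
}}

```text
t: 7.5
eef_pos: [375.3, 231.3, 116.6]
tcp_rot: [-3.137, -0.002, 2.39]
ft_force: [-0.2, -0.5, 0.3]
opening: 0.599
grip_force: 0.0
```

Request:
{"method": "arm_command", "body": {
  "targets": [
    [0,0,0,-7,0.6],
    [0,0,0,-14,0.6],
    [0,0,0,-14,0.6]
  ]
}}

```text
t: 7.8
eef_pos: [377.1, 231.0, 119.5]
tcp_rot: [-3.141, -0.0, 2.628]
ft_force: [-0.2, -0.2, 0.7]
opening: 0.601
grip_force: 0.0
```

Run:
```python
from h import *
c=cam("top"); s=cam("side")
for k in(c,s): print([np.round(v,1) for v in (handle(k,(361,240)) or [])])
r=proj(s,[376,231,20])[0].astype(int); save(s,"a1",(r[0]-50,r[1]-50,r[0]+50,r[1]+40),6)
goto(376,231.3,4,150.3)
```

```text
[]
[array([362. , 247.1]), array([-0.8,  0.6]), np.float64(146.4), np.float64(82.8), np.float64(38.1), array([363.6, 246.1])]
cur [376.9 231.4 119.6] yaw 150.3 j6 -0.65 -> shift [  0.7  -0.6 115.6] turn 0.0
```

View pics/a1.png

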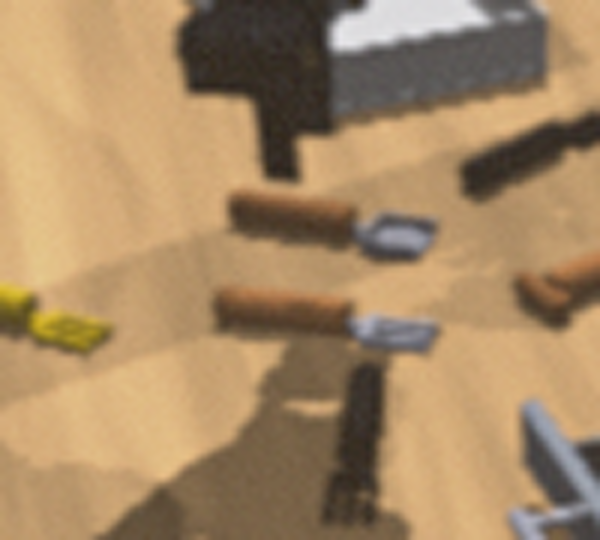

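The fork's handle sits in the crop at (285,308), right below the gripper and unchanged; the scoop is at (300,215). I'll descend and grip.

Request:
{"method": "arm_command", "body": {
  "targets": [
    [0,-1,40,0,0.6],
    [0,-1,75,0,0.6],
    [0,-1,100,0,0.6],
    [0,-1,116,0,0.6],
    [0,-1,116,0,0.6]
  ]
}}

```text
t: 8.4
eef_pos: [375.4, 230.8, 2.1]
tcp_rot: [-3.139, -0.002, 2.625]
ft_force: [0.1, 0.8, -0.4]
opening: 0.603
grip_force: 0.0
```

Request:
{"method": "arm_command", "body": {
  "targets": [
    [0,0,0,0,0],
    [0,0,0,0,0],
    [0,0,0,0,0],
    [0,0,0,0,0],
    [0,0,0,0,0]
  ]
}}

```text
t: 8.9
eef_pos: [376.1, 231.7, 4.1]
tcp_rot: [3.141, 0.001, 2.629]
ft_force: [0.6, -1.0, 4.6]
opening: 0.245
grip_force: 30.0
```

Request:
{"method": "arm_command", "body": {
  "targets": [
    [0,0,-30,0,0],
    [0,0,-80,0,0],
    [0,0,-126,0,0],
    [0,0,-126,0,0]
  ]
}}

```text
t: 9.3
eef_pos: [377.5, 232.4, 134.4]
tcp_rot: [3.135, 0.005, 2.629]
ft_force: [0.1, -0.0, -1.4]
opening: 0.249
grip_force: 30.0
```

Run:
```python
from h import *
goto(554.3,-30.5,130,184.76); p=env.state()["eef_pos"]
for n in("top","side"):
    k=cam(n); r=handle(k,(360,240),z=p[2]+8); print(n,r and [np.round(v,1) for v in r])
```

```text
cur [377.5 232.4 134.4] yaw 150.6 j6 -0.66 -> shift [-283.  -142.5    4.4] turn -34.1
top None
side [array([344.6, 251.4]), array([-0.4,  0.9]), np.float64(116.7), np.float64(54.6), np.float64(39.3), array([343.3, 254. ])]
```

Request:
{"method": "arm_command", "body": {
  "targets": [
    [-43,-21,0,0,0],
    [-87,-43,0,0,0],
    [-130,-65,0,0,0],
    [-173,-87,0,0,0],
    [-216,-109,0,0,0]
  ]
}}

```text
t: 9.9
eef_pos: [510.7, 28.8, 127.8]
tcp_rot: [-3.14, -0.003, 2.629]
ft_force: [0.4, 0.9, -0.8]
opening: 0.245
grip_force: 30.0
```

Request:
{"method": "arm_command", "body": {
  "targets": [
    [-33,-17,0,-8,0],
    [-67,-34,0,-16,0],
    [-67,-34,0,-24,0],
    [-67,-34,0,-32,0],
    [-67,-34,0,-34,0]
  ]
}}

```text
t: 10.4
eef_pos: [551.6, -32.1, 127.3]
tcp_rot: [3.141, -0.004, -3.056]
ft_force: [-0.6, 0.1, -1.5]
opening: 0.245
grip_force: 30.0
```

Run:
```python
from h import *
goto(554.3,-30.5,60,184.76); p=env.state()["eef_pos"]; print(env.state()["opening"])
for n in("top","side"):
    k=cam(n); r=handle(k,(536,-32),z=p[2]+8); print(n,r and [np.round(v,1) for v in r])
    q=proj(k,[554,-30,p[2]])[0].astype(int); 
    save(k,"b_"+n,(q[0]-50,q[1]-45,q[0]+50,q[1]+45),4)
a,b=[cv2.imread(f"pics/b_{n}.png") for n in("top","side")]; cv2.imwrite("pics/b.png",np.hstack([a,b]))
```

```text
cur [551.6 -32.1 127.3] yaw -175.1 j6 -1.83 -> shift [-2.9  1.4 67.3] turn 0.1
0.24522544566392707
top None
side [array([495.3,  20.8]), array([-0.9, -0.5]), np.float64(-152.6), np.float64(85.5), np.float64(41.6), array([491.8,  19. ])]
```

View pics/b.png

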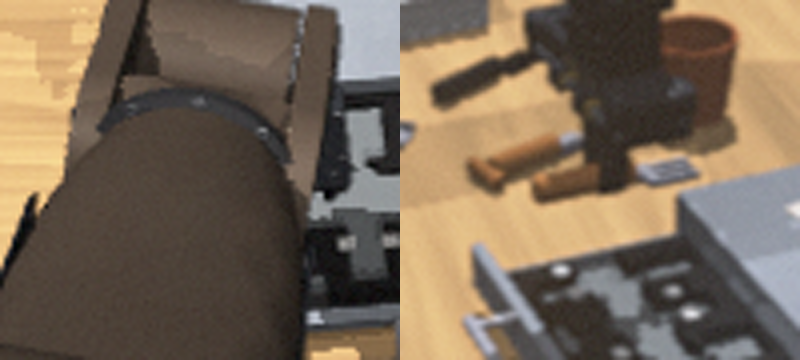

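In the side half, the held fork's handle end is at (537,190) and its tines end at (698,163). I'll work out its slip along the grip from those.

Run:
```python
from h import *
st=env.state(); p=st["eef_pos"]; y=st["tcp_rot"][2]-np.pi; h=np.array([np.cos(y),np.sin(y),0]); n=np.array([-h[1],h[0],0])
k=cam("side"); q=proj(k,[554,-30,p[2]])[0].astype(int)-[50,45]
for nm,(a,b),exp in(("end",(535,190),-62),("tip",(698,163),76),("ferrule",(636,178),24)):
    o,d=ray(k,[q[0]+(a-400)/4-.4,q[1]+b/4-.4]); d=d[0]; X=o+d*(n@(p-o)/(n@d)); print(nm,((X-p)@h).round(1),exp,X[2].round(1),p[2])
for u in(-62,24,76): print(u,((proj(k,p+h*u+[0,0,8])[0]-q+.4)*4+[400,0]).round(0))
```

```text
end -58.0 -62 136.2 127.66762366949972
tip 83.2 76 129.0 127.66762366949972
ferrule 28.6 24 127.4 127.66762366949972
-62 [530. 192.]
24 [631. 170.]
76 [690. 158.]
```

Request:
{"method": "arm_command", "body": {
  "targets": [
    [0,1,20,0,0],
    [0,1,40,0,0],
    [0,1,60,0,0],
    [0,1,68,0,0],
    [0,1,68,0,0]
  ]
}}

```text
t: 11.05
eef_pos: [551.6, -30.6, 60.3]
tcp_rot: [3.141, -0.003, -3.061]
ft_force: [-0.1, 0.1, -1.5]
opening: 0.24
grip_force: 30.0
```

Run:
```python
from h import *
goto(554.3,-30.5,30,184.76); p=env.state()["eef_pos"]
k=cam("side"); q=proj(k,[554,-30,p[2]])[0].astype(int); print(q)
save(k,"c",(q[0]-50,q[1]-37,q[0]+50,q[1]+38),8)
```

```text
cur [551.6 -30.6  60.3] yaw -175.4 j6 -1.83 -> shift [-2.7 -0.1 30.3] turn -0.2
[281 187]
```

View pics/c.png

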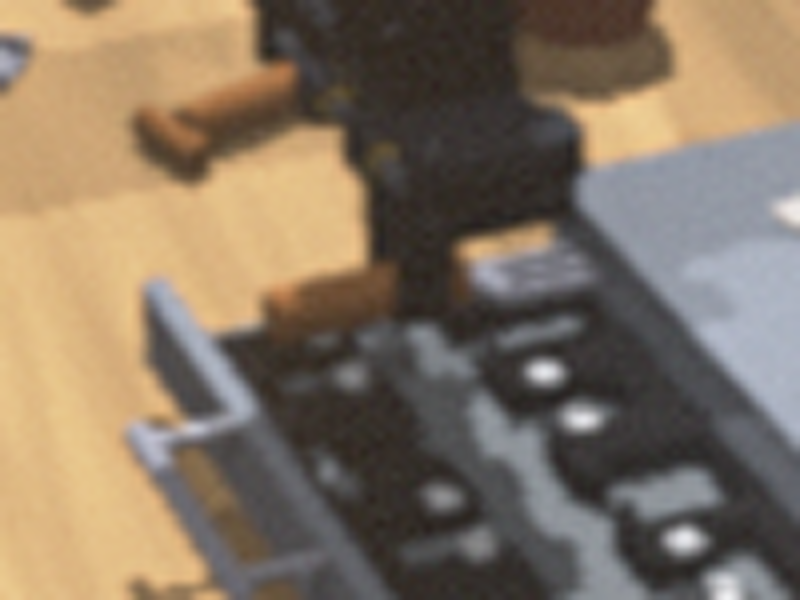

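Run:
```python
from h import *
st=env.state(); p=st["eef_pos"]; h=np.array([np.cos(.083),np.sin(.083),0]); n=np.array([-h[1],h[0],0])
k=cam("side"); q=np.array([281-50,187-37])
for nm,(a,b),exp in(("end",(270,308),-62),("tip",(596,268),76),("ferrule",(470,282),24)):
    o,d=ray(k,[q[0]+a/8-.45,q[1]+b/8-.45]); d=d[0]; X=o+d*(n@(p-o)/(n@d)); print(nm,((X-p)@h).round(1)-exp,X[2].round(1))
# all 4 visible lips -> side-frame local shift along u
L=[(545,372),(582,418),(350,376),(443,496),(480,543),(685,540),(728,585)]
for v in L: print(v,)
O=np.array([562.02,-123.17])
for z in (45,47):
  W=onz(k,[[q[0]+a/8-.45,q[1]+b/8-.45] for a,b in L],z)[:,:2]-O
  print(z,(W@h[:2]).round(1),(W@n[:2]).round(1))
```

```text
end 2.799999999999997 72.8
tip 9.799999999999997 56.4
ferrule 4.600000000000001 63.6
(545, 372)
(582, 418)
(350, 376)
(443, 496)
(480, 543)
(685, 540)
(728, 585)
45 [ 38.7  38.2 -34.8 -33.9 -33.3  38.7  40.5] [  46.1   10.8   73.8  -16.5  -49.7  -77.6 -108.9]
47 [ 37.3  36.8 -35.9 -35.  -34.5  37.3  39.2] [  43.4    8.2   71.   -19.   -52.1  -80.  -111.2]
```

Request:
{"method": "arm_command", "body": {
  "targets": [
    [0,0,5,0,0],
    [0,0,10,0,0],
    [0,0,15,0,0],
    [0,0,15,0,0]
  ]
}}

```text
t: 11.55
eef_pos: [552.0, -30.8, 46.0]
tcp_rot: [3.141, -0.001, -3.061]
ft_force: [-0.5, 0.3, -1.0]
opening: 0.245
grip_force: 30.0
```

Request:
{"method": "arm_command", "body": {
  "targets": [
    [0,0,2,0,0],
    [0,0,4,0,0],
    [0,0,4,0,0]
  ]
}}

```text
t: 11.85
eef_pos: [552.3, -30.9, 42.5]
tcp_rot: [3.142, 0.0, -3.061]
ft_force: [0.4, 0.5, -1.6]
opening: 0.243
grip_force: 30.0
```

Request:
{"method": "arm_command", "body": {
  "targets": [
    [0,0,2,0,0],
    [0,0,3,0,0],
    [0,0,3,0,0]
  ]
}}

```text
t: 12.15
eef_pos: [552.4, -30.9, 39.7]
tcp_rot: [-3.142, 0.0, -3.061]
ft_force: [-0.0, -0.6, 1.7]
opening: 0.246
grip_force: 30.0
```

Request:
{"method": "arm_command", "body": {
  "targets": [
    [0,0,2,0,0],
    [0,0,3,0,0],
    [0,0,3,0,0]
  ]
}}

```text
t: 12.45
eef_pos: [552.4, -30.8, 36.5]
tcp_rot: [3.142, 0.0, -3.061]
ft_force: [1.0, -0.3, 1.0]
opening: 0.247
grip_force: 30.0
```

Request:
{"method": "arm_command", "body": {
  "targets": [
    [0,0,2,0,0],
    [0,0,4,0,0],
    [0,0,4,0,0]
  ]
}}

```text
t: 12.75
eef_pos: [552.2, -30.8, 32.2]
tcp_rot: [3.141, -0.0, -3.061]
ft_force: [1.2, -0.6, -1.6]
opening: 0.242
grip_force: 30.0
```

Request:
{"method": "arm_command", "body": {
  "targets": [
    [0,0,0,0,0.5],
    [0,0,0,0,0.5],
    [0,0,0,0,0.5],
    [0,0,0,0,0.5]
  ]
}}

```text
t: 13.15
eef_pos: [552.3, -30.8, 32.7]
tcp_rot: [3.142, 0.0, -3.061]
ft_force: [0.2, 0.7, -0.1]
opening: 0.484
grip_force: 0.0
```

Request:
{"method": "arm_command", "body": {
  "targets": [
    [0,0,-20,0,0.5],
    [0,0,-50,0,0.5],
    [0,0,-50,0,0],
    [0,0,-50,0,0],
    [0,0,-50,0,0]
  ]
}}

```text
t: 13.65
eef_pos: [551.9, -30.7, 82.0]
tcp_rot: [3.141, -0.001, -3.061]
ft_force: [-0.5, -0.3, -0.5]
opening: 0.304
grip_force: 0.0
```

Run:
```python
from h import *
h=np.array([np.cos(.083),np.sin(.083)]); t=np.array([554.3,-30.5])-36*h; print(t)
goto(*t,64,184.76); print(env.state()["opening"])
k=cam("side"); q=proj(k,[554,-30,40])[0].astype(int); print(q)
save(k,"d",(q[0]-40,q[1]-30,q[0]+40,q[1]+30),8)
```

```text
[518.42393083 -33.48457046]
cur [551.9 -30.7  82. ] yaw -175.4 j6 -1.83 -> shift [33.6 -0.  18. ] turn -0.1
0.3037045216863916
[281 192]
```

View pics/d.png

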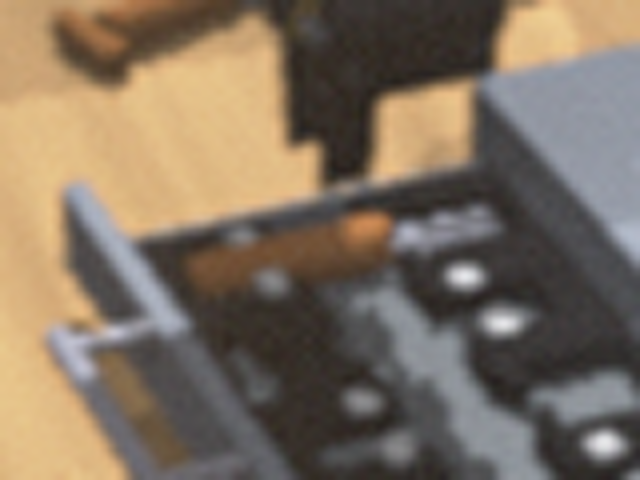

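The fork lies in its cutout, with its handle on the lips at (255,260). Next I press it home.

Request:
{"method": "arm_command", "body": {
  "targets": [
    [20,0,0,0,0],
    [34,0,8,0,0],
    [34,0,14,0,0],
    [34,0,18,0,0],
    [34,0,20,0,0]
  ]
}}

```text
t: 14.2
eef_pos: [519.0, -33.6, 62.0]
tcp_rot: [3.141, -0.0, -3.061]
ft_force: [0.1, -1.0, -0.6]
opening: 0.003
grip_force: 0.0
```

Request:
{"method": "arm_command", "body": {
  "targets": [
    [0,0,2,0,0],
    [0,0,4,0,0],
    [0,0,6,0,0]
  ]
}}

```text
t: 14.5
eef_pos: [518.6, -33.5, 56.5]
tcp_rot: [3.142, 0.0, -3.061]
ft_force: [0.9, -0.7, 0.2]
opening: 0.005
grip_force: 0.0
```

Request:
{"method": "arm_command", "body": {
  "targets": [
    [0,0,2,0,0],
    [0,0,4,0,0]
  ]
}}

```text
t: 14.7
eef_pos: [518.5, -33.6, 52.5]
tcp_rot: [3.142, 0.0, -3.061]
ft_force: [-0.0, -0.3, -0.5]
opening: 0.005
grip_force: 0.0
```

Request:
{"method": "arm_command", "body": {
  "targets": [
    [0,0,1,0,0],
    [0,0,2.5,0,0],
    [0,0,2.5,0,0]
  ]
}}

```text
t: 15.0
eef_pos: [518.5, -33.6, 50.2]
tcp_rot: [3.142, 0.0, -3.061]
ft_force: [-0.7, -0.2, 2.5]
opening: 0.005
grip_force: 0.7
```

Request:
{"method": "arm_command", "body": {
  "targets": [
    [0,0,1,0,0],
    [0,0,2,0,0],
    [0,0,2,0,0]
  ]
}}

```text
t: 15.3
eef_pos: [519.7, -33.7, 49.9]
tcp_rot: [-3.141, 0.004, -3.061]
ft_force: [-1.2, 1.3, 21.8]
opening: 0.006
grip_force: 11.1
```

Request:
{"method": "arm_command", "body": {
  "targets": [
    [0,0,-40,0,0],
    [0,0,-90,0,0.3],
    [0,0,-130,0,0.6],
    [0,0,-130,0,0.6]
  ]
}}

```text
t: 15.7
eef_pos: [520.3, -33.9, 182.9]
tcp_rot: [-3.139, 0.008, -3.061]
ft_force: [0.2, -0.4, -0.8]
opening: 0.199
grip_force: 0.0
```

Run:
```python
from h import *
goto(406.4,351.4,180,143.2)
for n in("top","side"):
    k=cam(n)
    for t,xy in dict(scoop=(392,361),fork=(535,-32),dibber=(545,222)).items():
        r=handle(k,xy,50 if t=="fork" else 12); print(n,t,r and [np.round(v,1) for v in r])
```

```text
cur [520.3 -33.9 182.9] yaw -175.4 j6 -1.84 -> shift [ 82.3 393.2   2.9] turn 41.4
top scoop [array([396.2, 358. ]), array([-0.8,  0.6]), np.float64(145.0), np.float64(71.4), np.float64(25.7), array([396.8, 357.6])]
top fork None
top dibber [array([551.7, 223.9]), array([-0.9, -0.4]), np.float64(-159.1), np.float64(93.0), np.float64(47.9), array([545.9, 221.7])]
side scoop [array([393.7, 372.2]), array([-0.8,  0.6]), np.float64(142.0), np.float64(82.2), np.float64(35.4), array([395.6, 370.8])]
side fork [array([535.4, -41.7]), array([-1. , -0.1]), np.float64(-175.9), np.float64(85.7), np.float64(28.6), array([536.4, -41.6])]
side dibber [array([555.9, 230. ]), array([-0.9, -0.5]), np.float64(-152.8), np.float64(107.5), np.float64(45.8), array([552.6, 228.3])]
```

Request:
{"method": "arm_command", "body": {
  "targets": [
    [10,48,0,0,0.6],
    [20,97,0,0,0.6],
    [30,146,0,0,0.6],
    [41,195,0,0,0.6],
    [50,240,0,0,0.6]
  ]
}}

```text
t: 16.3
eef_pos: [447.5, 203.2, 176.5]
tcp_rot: [-3.141, -0.003, -3.061]
ft_force: [0.1, 0.1, -0.4]
opening: 0.594
grip_force: 0.0
```

Request:
{"method": "arm_command", "body": {
  "targets": [
    [8,40,10,8,0.6],
    [17,80,20,16,0.6],
    [26,120,40,24,0.6],
    [34,152,60,32,0.6],
    [34,152,80,40.5,0.6]
  ]
}}

```text
t: 16.8
eef_pos: [401.0, 352.9, 95.5]
tcp_rot: [-3.14, -0.001, 2.513]
ft_force: [0.8, -0.5, -0.6]
opening: 0.598
grip_force: 0.0
```

Run:
```python
from h import *
goto(408.8,349.6,4,144)
```

```text
cur [401.  352.9  95.5] yaw 144.0 j6 -0.34 -> shift [-8.3  2.  91.5] turn -0.0
```

Request:
{"method": "arm_command", "body": {
  "targets": [
    [-8,2,30,0,0.6],
    [-8,2,60,0,0.6],
    [-8,2,80,0,0.6],
    [-8,2,91,0,0.6],
    [-8,2,91,0,0.6]
  ]
}}

```text
t: 17.3
eef_pos: [409.7, 346.6, 5.1]
tcp_rot: [-3.138, -0.001, 2.516]
ft_force: [-0.4, -0.6, 0.3]
opening: 0.602
grip_force: 0.0
```

Request:
{"method": "arm_command", "body": {
  "targets": [
    [0,0,0,0,0],
    [0,0,0,0,0],
    [0,0,0,0,0],
    [0,0,0,0,0],
    [0,0,0,0,0]
  ]
}}

```text
t: 17.8
eef_pos: [410.9, 347.5, 7.7]
tcp_rot: [3.141, 0.0, 2.516]
ft_force: [-0.9, 0.5, 5.2]
opening: 0.248
grip_force: 29.7
```

Request:
{"method": "arm_command", "body": {
  "targets": [
    [0,0,-30,0,0],
    [0,0,-80,0,0],
    [0,0,-126,0,0],
    [0,0,-126,0,0]
  ]
}}

```text
t: 18.2
eef_pos: [412.4, 348.6, 138.5]
tcp_rot: [3.133, 0.003, 2.516]
ft_force: [0.6, 0.6, -2.0]
opening: 0.25
grip_force: 29.7
```

Run:
```python
from h import *
goto(564.6-1,-154.1,130,184.76); print(env.state()["opening"])
```

```text
cur [412.4 348.6 138.5] yaw 144.1 j6 -0.37 -> shift [-417.  -318.8    8.5] turn -40.6
0.2504175560613803
```

Request:
{"method": "arm_command", "body": {
  "targets": [
    [-39,-30,0,0,0],
    [-79,-61,0,0,0],
    [-119,-91,0,0,0],
    [-158,-121,0,0,0],
    [-198,-152,0,0,0]
  ]
}}

```text
t: 18.7
eef_pos: [481.8, 106.8, 132.5]
tcp_rot: [-3.141, -0.001, 2.516]
ft_force: [1.4, 0.4, -1.8]
opening: 0.245
grip_force: 29.7
```

Request:
{"method": "arm_command", "body": {
  "targets": [
    [-39,-30,0,0,0],
    [-79,-61,0,0,0],
    [-119,-91,0,0,0],
    [-158,-121,0,0,0],
    [-198,-152,0,0,0]
  ]
}}

```text
t: 19.2
eef_pos: [553.0, -132.0, 132.3]
tcp_rot: [-3.141, -0.001, 2.515]
ft_force: [0.8, 0.2, -0.3]
opening: 0.253
grip_force: 29.7
```

Request:
{"method": "arm_command", "body": {
  "targets": [
    [-20,-15,0,-8,0],
    [-20,-15,0,-16,0],
    [-20,-15,0,-24,0],
    [-20,-15,0,-32,0],
    [-20,-15,0,-40.5,0]
  ]
}}

```text
t: 19.7
eef_pos: [560.1, -153.8, 132.1]
tcp_rot: [3.141, -0.001, -3.055]
ft_force: [-0.3, -0.9, -0.8]
opening: 0.247
grip_force: 29.7
```

Run:
```python
from h import *
goto(564.6-1,-154.1,60,184.76); print(env.state()["opening"])
```

```text
cur [ 560.1 -153.8  132.1] yaw -175.1 j6 -2.04 -> shift [-3.5 -0.6 72.1] turn 0.2
0.24681755513922154
```

Now lower to just above the tray and look.

Request:
{"method": "arm_command", "body": {
  "targets": [
    [-3,-0.5,20,0,0],
    [-3,-0.5,40,0,0],
    [-3,-0.5,60,0,0],
    [-3,-0.5,69,0,0],
    [-3,-0.5,69,0,0]
  ]
}}

```text
t: 20.2
eef_pos: [562.8, -153.8, 62.6]
tcp_rot: [3.14, -0.002, -3.061]
ft_force: [0.3, 0.3, -0.9]
opening: 0.246
grip_force: 29.7
```

Run:
```python
from h import *
goto(564.6-1,-154.1,34,184.76); p=env.state()["eef_pos"]
k=cam("side"); q=proj(k,[564,-154,p[2]])[0].astype(int); print(q)
save(k,"e",(q[0]-50,q[1]-37,q[0]+50,q[1]+38),8)
```

```text
cur [ 562.8 -153.8   62.6] yaw -175.4 j6 -2.03 -> shift [-0.7 -0.4 28.6] turn -0.1
[297 206]
```

View pics/e.png

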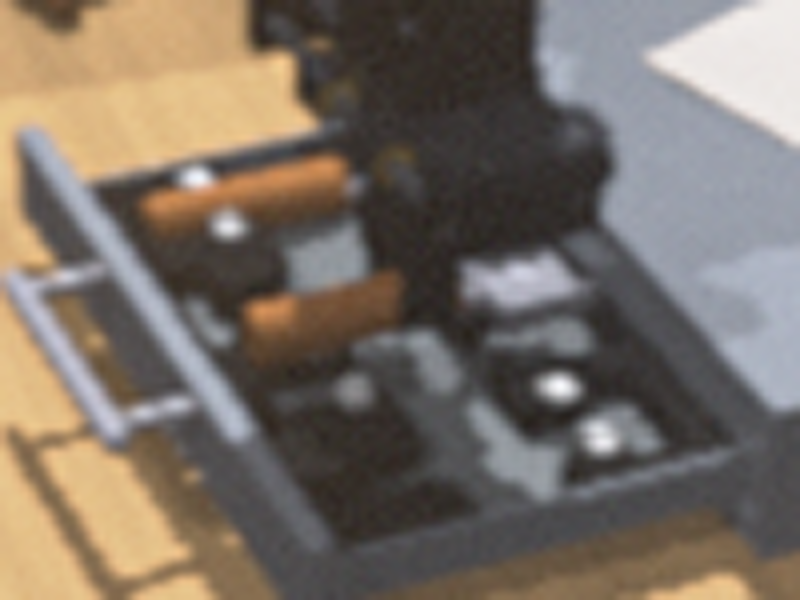

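Run:
```python
from h import *
p=env.state()["eef_pos"]; h=np.array([np.cos(.083),np.sin(.083),0]); n=np.array([-h[1],h[0],0])
R=np.array([564.6,-154.1,0]); k=cam("side"); q=np.array([297-50,206-37])
for nm,(a,b),exp in(("end",(243,328),-62),("tip",(590,283),74),("panstart",(460,287),34)):
    o,d=ray(k,[q[0]+a/8-.45,q[1]+b/8-.45]); d=d[0]; X=o+d*(n@(p-o)/(n@d)); print(nm,((X-R)@h-exp).round(1),X[2].round(1))
    print(((proj(k,[*(R+h*exp)[:2],p[2]+3])[0]-q+.45)*8).round(0))
```

```text
end -8.0 71.8
[263. 335.]
tip 2.3 53.2
[587. 256.]
panstart -14.0 66.4
[493. 279.]
```

Run:
```python
from h import *
p=env.state()["eef_pos"]; h=np.array([np.cos(.083),np.sin(.083),0]); n=np.array([-h[1],h[0],0])
R=np.array([564.6,-154.1,p[2]-7.7]); k=cam("side"); q=np.array([297-50,206-37])
pr=lambda u,v,z:((proj(k,R+h*u+n*v+[0,0,z])[0]-q+.45)*8).round(0)
for d in(0,-6):
    print(d,"pan",[pr(u+d,v,11).tolist() for u,v in((34,20),(74,20),(74,-20),(34,-20))],"handle end",[pr(-62+d,v,z).tolist() for v,z in((0,0),(0,24),(12,12),(-12,12))])
```

```text
0 pan [[471.0, 249.0], [563.0, 227.0], [611.0, 281.0], [517.0, 304.0]] handle end [[263.0, 356.0], [263.0, 304.0], [250.0, 313.0], [276.0, 348.0]]
-6 pan [[457.0, 253.0], [550.0, 231.0], [597.0, 284.0], [503.0, 308.0]] handle end [[248.0, 360.0], [248.0, 308.0], [236.0, 317.0], [261.0, 351.0]]
```

Run:
```python
from h import *
h=np.array([np.cos(.083),np.sin(.083),0]); n=np.array([-h[1],h[0],0])
k=cam("side"); q=np.array([297-50,206-37])
def pr(R,u,v,z): return ((proj(k,R+h*u+n*v+[0,0,z])[0]-q+.45)*8).round(0).tolist()
F=np.array([554.3,-30.5,26]); D=np.array([569.7,-215.9,26])
print("fork seated end",[pr(F,-62,v,z) for v,z in((12,12),(-12,12),(0,24),(0,0))],"ferrule",[pr(F,24,v,z) for v,z in((12,12),(-12,12),(0,24))])
O=np.array([562.02,-123.17,0])
for u,v in((-36,93),(36,-93)): print("lip pair",pr(O,u,v,47))
# orange masks per tool: extents along image x
m=wood(k); n_,l,st,ce=cv2.connectedComponentsWithStats(m)
for i in range(1,n_):
    if 40<st[i,4]<400 and 240<ce[i][0]<320 and 160<ce[i][1]<240: print(((st[i][:2]-q)*8),st[i][2:4]*8,((ce[i]-q+.45)*8).round(0))
```

```text
fork seated end [[131.0, 213.0], [153.0, 244.0], [141.0, 204.0], [142.0, 253.0]] ferrule [[324.0, 169.0], [348.0, 198.0], [336.0, 159.0]]
lip pair [201.0, 196.0]
lip pair [570.0, 408.0]
[  8 -96] [176  96] [101. -47.]
[144 152] [200  80] [250. 192.]
[248 272] [152  56] [316. 305.]
```

Request:
{"method": "arm_command", "body": {
  "targets": [
    [-4,0,0,0,0],
    [-7,0,0,0,0],
    [-7,0,0,0,0]
  ]
}}

```text
t: 20.7
eef_pos: [571.2, -153.5, 64.5]
tcp_rot: [-3.141, 0.001, -3.061]
ft_force: [0.2, -0.3, -1.4]
opening: 0.247
grip_force: 29.7
```

Run:
```python
from h import *
goto(564.6+6,-153.6,34,184.76)
k=cam("side"); q=np.array([297-50,206-37])
m=wood(k); n_,l,st,ce=cv2.connectedComponentsWithStats(m)
for i in range(1,n_):
    if 40<st[i,4]<400 and 240<ce[i][0]<320 and 160<ce[i][1]<240: print(((st[i][:2]-q)*8),st[i][2:4]*8,((ce[i]-q+.45)*8).round(0))
save(k,"f",(247,169,347,244),8)
```

```text
cur [ 571.2 -153.5   64.5] yaw -175.4 j6 -2.03 -> shift [ 0.6 -0.1 30.5] turn -0.1
[ 16 -88] [168  96] [ 99. -46.]
[144 152] [200  80] [251. 193.]
[264 264] [152  72] [335. 303.]
```

View pics/f.png

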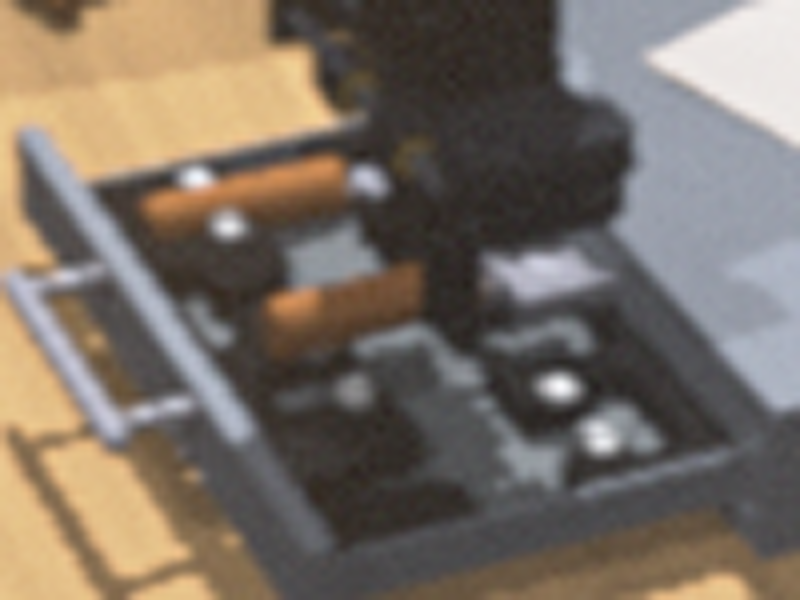

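Request:
{"method": "arm_command", "body": {
  "targets": [
    [0,0,5,0,0],
    [0,0,10,0,0],
    [0,0,15,0,0],
    [0,0,15,0,0]
  ]
}}

```text
t: 21.15
eef_pos: [570.1, -153.3, 48.1]
tcp_rot: [3.141, -0.001, -3.061]
ft_force: [-0.1, 1.2, -0.9]
opening: 0.248
grip_force: 29.7
```

Request:
{"method": "arm_command", "body": {
  "targets": [
    [0,0,2,0,0],
    [0,0,4,0,0],
    [0,0,4,0,0]
  ]
}}

```text
t: 21.45
eef_pos: [570.6, -153.4, 45.0]
tcp_rot: [3.141, 0.0, -3.061]
ft_force: [0.4, 1.4, -0.9]
opening: 0.246
grip_force: 29.7
```

Request:
{"method": "arm_command", "body": {
  "targets": [
    [0,0,1.5,0,0],
    [0,0,3,0,0],
    [0,0,3,0,0]
  ]
}}

```text
t: 21.75
eef_pos: [570.7, -153.5, 42.1]
tcp_rot: [-3.142, 0.0, -3.061]
ft_force: [1.1, 0.8, 0.6]
opening: 0.246
grip_force: 29.7
```

Request:
{"method": "arm_command", "body": {
  "targets": [
    [0,0,1.5,0,0],
    [0,0,3,0,0],
    [0,0,3,0,0]
  ]
}}

```text
t: 22.05
eef_pos: [570.7, -153.5, 38.9]
tcp_rot: [3.142, 0.0, -3.061]
ft_force: [1.9, 0.9, -1.1]
opening: 0.25
grip_force: 29.7
```

Request:
{"method": "arm_command", "body": {
  "targets": [
    [0,0,1.5,0,0],
    [0,0,3,0,0],
    [0,0,3,0,0]
  ]
}}

```text
t: 22.35
eef_pos: [570.6, -153.4, 35.8]
tcp_rot: [3.141, 0.0, -3.061]
ft_force: [2.4, 1.8, -2.4]
opening: 0.248
grip_force: 29.7
```

Request:
{"method": "arm_command", "body": {
  "targets": [
    [0,0,1.5,0,0],
    [0,0,2.5,0,0],
    [0,0,2.5,0,0]
  ]
}}

```text
t: 22.65
eef_pos: [570.6, -153.5, 33.7]
tcp_rot: [3.142, 0.0, -3.061]
ft_force: [1.4, 1.6, 1.5]
opening: 0.246
grip_force: 29.7
```

Release, lift, and press at the lips (x −36 from the recess).

Request:
{"method": "arm_command", "body": {
  "targets": [
    [0,0,0,0,0.5],
    [0,0,0,0,0.5],
    [0,0,0,0,0.5],
    [0,0,0,0,0.5]
  ]
}}

```text
t: 23.05
eef_pos: [570.4, -153.5, 33.5]
tcp_rot: [3.141, -0.0, -3.061]
ft_force: [-0.4, 0.3, -0.3]
opening: 0.485
grip_force: 0.0
```

Request:
{"method": "arm_command", "body": {
  "targets": [
    [0,0,-20,0,0.5],
    [0,0,-46,0,0.5],
    [0,0,-46,0,0],
    [0,0,-46,0,0],
    [0,0,-46,0,0]
  ]
}}

```text
t: 23.55
eef_pos: [570.1, -153.3, 78.9]
tcp_rot: [3.141, -0.001, -3.061]
ft_force: [0.0, 0.4, 0.4]
opening: 0.307
grip_force: 0.0
```

Run:
```python
from h import *
h=np.array([np.cos(.083),np.sin(.083)]); t=np.array([564.6,-154.1])-36*h
goto(*t,64,184.76)
k=cam("side"); q=np.array([247,169])
m=wood(k); n_,l,st,ce=cv2.connectedComponentsWithStats(m)
for i in range(1,n_):
    if 40<st[i,4]<400 and 240<ce[i][0]<320 and 160<ce[i][1]<240: print(((st[i][:2]-q)*8),st[i][2:4]*8,((ce[i]-q+.45)*8).round(0))
save(k,"g",(247,169,347,244),8)
```

```text
cur [ 570.1 -153.3   78.9] yaw -175.4 j6 -2.03 -> shift [41.6 -0.4 14.9] turn -0.1
[  8 -96] [176 104] [ 98. -46.]
[144 152] [200  80] [253. 191.]
[264 320] [216  80] [370. 360.]
```

View pics/g.png

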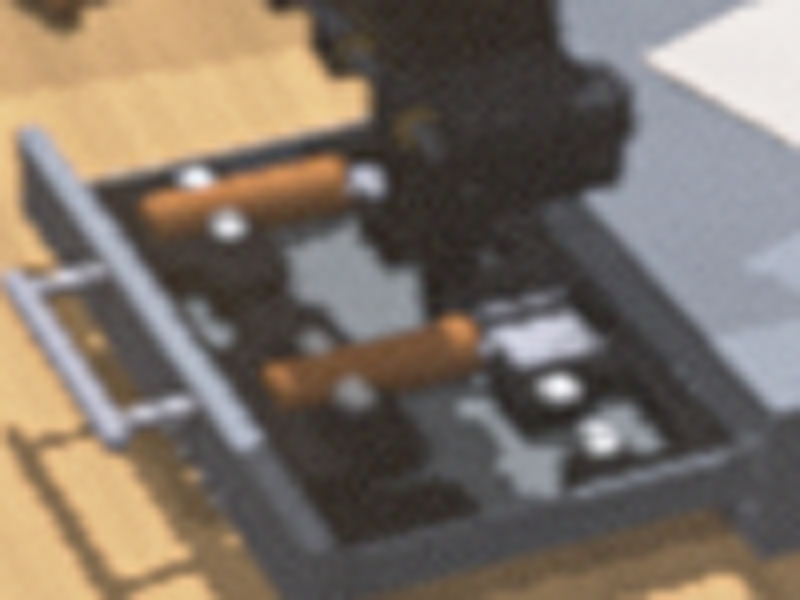

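The scoop lies in its cutout (handle (370,360), pan (545,335)) between its lips. I'll press it.

Request:
{"method": "arm_command", "body": {
  "targets": [
    [20,0,0,0,0],
    [42,0,0,0,0],
    [42,0,8,0,0],
    [42,0,16,0,0],
    [42,0,20,0,0]
  ]
}}

```text
t: 24.1
eef_pos: [529.0, -156.8, 58.3]
tcp_rot: [3.141, -0.001, -3.061]
ft_force: [0.7, -0.1, -1.0]
opening: 0.006
grip_force: 0.0
```

Request:
{"method": "arm_command", "body": {
  "targets": [
    [0,0,3,0,0],
    [0,0,6,0,0],
    [0,0,8,0,0]
  ]
}}

```text
t: 24.4
eef_pos: [528.9, -156.8, 51.3]
tcp_rot: [3.141, -0.0, -3.06]
ft_force: [0.4, -0.1, -0.3]
opening: 0.005
grip_force: 0.0
```

Request:
{"method": "arm_command", "body": {
  "targets": [
    [0,0,1,0,0],
    [0,0,2,0,0],
    [0,0,2,0,0]
  ]
}}

```text
t: 24.7
eef_pos: [528.9, -156.9, 50.2]
tcp_rot: [-3.141, 0.001, -3.061]
ft_force: [-1.4, 1.2, 4.5]
opening: 0.007
grip_force: 2.4
```

Request:
{"method": "arm_command", "body": {
  "targets": [
    [0,0,1,0,0],
    [0,0,1,0,0],
    [0,0,0,0,0]
  ]
}}

```text
t: 25.0
eef_pos: [529.1, -156.9, 50.4]
tcp_rot: [-3.141, 0.001, -3.061]
ft_force: [-0.0, -0.2, 1.0]
opening: 0.003
grip_force: 0.0
```

Request:
{"method": "arm_command", "body": {
  "targets": [
    [0,0,-40,0,0],
    [0,0,-90,0,0.3],
    [0,0,-130,0,0.6],
    [0,0,-130,0,0.6]
  ]
}}

```text
t: 25.4
eef_pos: [530.6, -157.6, 184.8]
tcp_rot: [-3.137, 0.008, -3.061]
ft_force: [0.4, 0.3, 0.0]
opening: 0.202
grip_force: 0.0
```

Run:
```python
from h import *
goto(572,232,180,201)
k=cam("top"); r=handle(k,(545,222)); print([np.round(v,1) for v in r])
```

```text
cur [ 530.6 -157.6  184.8] yaw -175.4 j6 -2.06 -> shift [-72.8 385.    4.8] turn -16.4
[array([551.4, 223.9]), array([-0.9, -0.4]), np.float64(-159.1), np.float64(93.0), np.float64(47.9), array([546. , 221.9])]
```

Request:
{"method": "arm_command", "body": {
  "targets": [
    [-9,48,0,0,0.6],
    [-18,97,0,0,0.6],
    [-27,146,0,0,0.6],
    [-37,195,0,0,0.6],
    [-45,240,0,0,0.6]
  ]
}}

```text
t: 25.95
eef_pos: [553.6, 88.1, 178.2]
tcp_rot: [3.141, -0.002, -3.061]
ft_force: [0.8, -0.5, 0.4]
opening: 0.588
grip_force: 0.0
```

Request:
{"method": "arm_command", "body": {
  "targets": [
    [-9,48,0,-8,0.6],
    [-18,97,20,-16,0.6],
    [-28,145,50,-16,0.6],
    [-28,145,80,-16,0.6],
    [-28,145,80,-16,0.6]
  ]
}}

```text
t: 26.45
eef_pos: [567.5, 233.6, 94.2]
tcp_rot: [3.141, -0.009, -2.779]
ft_force: [0.1, -0.5, -0.2]
opening: 0.601
grip_force: 0.0
```

Run:
```python
from h import *
goto(572,232,6,201)
```

```text
cur [567.5 233.6  94.2] yaw -159.2 j6 -1.65 -> shift [-3.6 -3.1 88.2] turn -0.2
```

Request:
{"method": "arm_command", "body": {
  "targets": [
    [-3.5,-3,30,0,0.6],
    [-3.5,-3,60,0,0.6],
    [-3.5,-3,80,0,0.6],
    [-3.5,-3,89,0,0.6],
    [-3.5,-3,89,0,0.6]
  ]
}}

```text
t: 26.95
eef_pos: [574.5, 230.3, 10.3]
tcp_rot: [3.141, -0.001, -2.782]
ft_force: [0.3, -0.7, -0.2]
opening: 0.597
grip_force: 0.0
```

Request:
{"method": "arm_command", "body": {
  "targets": [
    [0,0,0,0,0],
    [0,0,0,0,0],
    [0,0,0,0,0],
    [0,0,0,0,0],
    [0,0,0,0,0]
  ]
}}

```text
t: 27.45
eef_pos: [574.8, 231.3, 11.1]
tcp_rot: [3.142, 0.001, -2.781]
ft_force: [0.5, -0.5, 3.7]
opening: 0.245
grip_force: 30.0
```

Request:
{"method": "arm_command", "body": {
  "targets": [
    [0,0,-30,0,0],
    [0,0,-80,0,0],
    [0,0,-126,0,0],
    [0,0,-126,0,0]
  ]
}}

```text
t: 27.85
eef_pos: [577.0, 232.0, 142.8]
tcp_rot: [-3.141, 0.01, -2.781]
ft_force: [0.8, 0.5, -1.6]
opening: 0.245
grip_force: 30.0
```

Run:
```python
from h import *
goto(569.7,-215.9,130,4.76); print(env.state()["opening"])
```

```text
cur [577.  232.  142.8] yaw -159.4 j6 -1.66 -> shift [ 164.7 -416.5   12.8] turn 15.9
0.2450576179600621
```

Request:
{"method": "arm_command", "body": {
  "targets": [
    [16,-42,0,0,0],
    [33,-83,0,0,0],
    [49,-125,0,0,0],
    [66,-166,0,0,0],
    [82,-208,0,0,0]
  ]
}}

```text
t: 28.35
eef_pos: [570.6, 6.0, 136.1]
tcp_rot: [3.141, -0.0, -2.781]
ft_force: [0.1, -0.4, 0.2]
opening: 0.244
grip_force: 30.0
```

Request:
{"method": "arm_command", "body": {
  "targets": [
    [16,-42,0,0,0],
    [33,-83,0,0,0],
    [49,-125,0,0,0],
    [66,-166,0,0,0],
    [82,-208,0,0,0]
  ]
}}

```text
t: 28.85
eef_pos: [567.2, -217.6, 136.1]
tcp_rot: [3.141, -0.0, -2.781]
ft_force: [2.0, 1.2, -0.3]
opening: 0.249
grip_force: 30.0
```

Request:
{"method": "arm_command", "body": {
  "targets": [
    [0,0,0,8.5,0],
    [0,0,0,17,0],
    [0,0,0,25.5,0],
    [0,0,0,34,0],
    [0,0,0,42,0]
  ]
}}

```text
t: 29.35
eef_pos: [567.5, -215.8, 135.9]
tcp_rot: [3.141, -0.001, 2.763]
ft_force: [0.2, -0.4, -1.2]
opening: 0.245
grip_force: 30.0
```

Request:
{"method": "arm_command", "body": {
  "targets": [
    [0,0,0,8.5,0],
    [0,0,0,17,0],
    [0,0,0,25.5,0],
    [0,0,0,34,0],
    [0,0,0,42,0]
  ]
}}

```text
t: 29.85
eef_pos: [567.5, -215.8, 135.9]
tcp_rot: [-3.141, -0.001, 2.03]
ft_force: [0.1, -0.1, -0.5]
opening: 0.243
grip_force: 30.0
```

Request:
{"method": "arm_command", "body": {
  "targets": [
    [0,0,0,8.5,0],
    [0,0,0,17,0],
    [0,0,0,25.5,0],
    [0,0,0,34,0],
    [0,0,0,42,0]
  ]
}}

```text
t: 30.35
eef_pos: [567.5, -215.7, 135.9]
tcp_rot: [-3.141, -0.0, 1.297]
ft_force: [-0.5, -0.4, -0.8]
opening: 0.246
grip_force: 30.0
```

Request:
{"method": "arm_command", "body": {
  "targets": [
    [0,0,0,8.5,0],
    [0,0,0,17,0],
    [0,0,0,25.5,0],
    [0,0,0,34,0],
    [0,0,0,42,0]
  ]
}}

```text
t: 30.85
eef_pos: [567.6, -215.8, 135.9]
tcp_rot: [-3.141, 0.0, 0.564]
ft_force: [-0.2, 0.1, -0.2]
opening: 0.242
grip_force: 30.0
```

Request:
{"method": "arm_command", "body": {
  "targets": [
    [0,0,0,8.5,0],
    [0,0,0,17,0],
    [0,0,0,25.5,0],
    [0,0,0,27.5,0],
    [0,0,0,27.5,0]
  ]
}}

```text
t: 31.35
eef_pos: [567.6, -215.8, 136.0]
tcp_rot: [-3.141, 0.001, 0.089]
ft_force: [0.8, -0.3, -0.4]
opening: 0.245
grip_force: 30.0
```

Run:
```python
from h import *
goto(569.7+3,-215.6,69,4.76); print(env.state()["opening"])
```

```text
cur [ 567.6 -215.8  136. ] yaw 5.1 j6 1.01 -> shift [ 5.1  0.3 67. ] turn 0.4
0.2453955480626201
```

Request:
{"method": "arm_command", "body": {
  "targets": [
    [-1,0,20,0.3,0],
    [-1,0,40,0.3,0],
    [-1,0,60,0.3,0],
    [-1,0,68,0.3,0],
    [-1,0,68,0.3,0]
  ]
}}

```text
t: 31.85
eef_pos: [566.3, -215.8, 67.5]
tcp_rot: [-3.14, 0.002, 0.085]
ft_force: [-0.9, -0.1, -0.7]
opening: 0.246
grip_force: 30.0
```

Run:
```python
from h import *
goto(569.7-3.3,-216.1,37,4.76); p=env.state()["eef_pos"]
k=cam("side"); q=proj(k,[566,-216,50])[0].astype(int)-[50,37]; print(q)
save(k,"i",(q[0],q[1],q[0]+100,q[1]+75),8)
h=np.array([np.cos(.083),np.sin(.083),0]); n=np.array([-h[1],h[0],0]); R=np.array([569.7,-215.9,p[2]-11])
pr=lambda u,v,z:((proj(k,R-h*u+n*v+[0,0,z])[0]-q+.45)*8).round(0).tolist()
print("crossbar top",[pr(u,v,18) for u,v in((-67,23),(-67,-23),(-49,23),(-49,-23))],"spike end",pr(72,0,6),"handle front",pr(24,12,12),pr(24,0,24),pr(24,-12,12))
O=np.array([562.02,-123.17,47]); print("lips exp",((proj(k,O+36*h-93*n)[0]-q+.45)*8).round(0))
```

```text
cur [ 566.3 -215.8   67.5] yaw 4.9 j6 1.01 -> shift [ 0.1  0.4 30.5] turn 0.1
[255 184]
crossbar top [[555.0, 177.0], [614.0, 243.0], [512.0, 187.0], [570.0, 254.0]] spike end [241.0, 322.0] handle front [347.0, 260.0] [362.0, 252.0] [376.0, 296.0]
lips exp [506. 288.]
```

View pics/i.png

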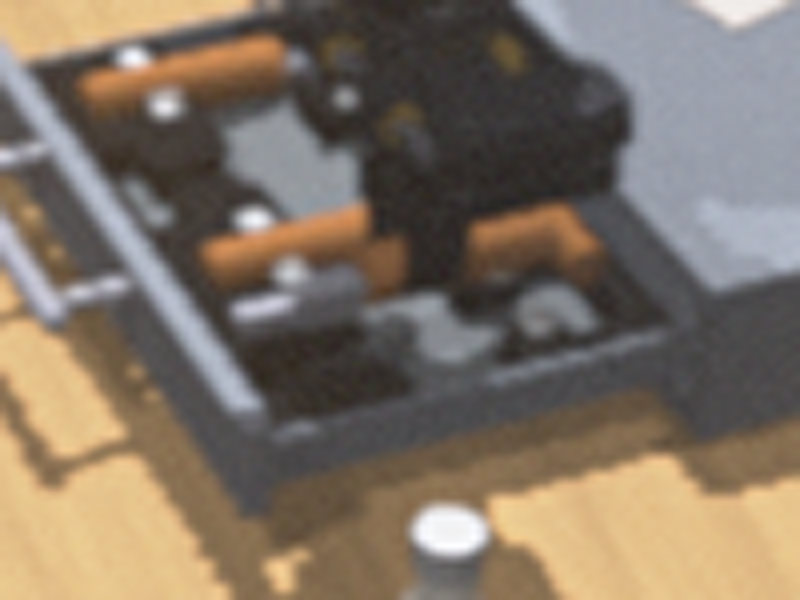

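Run:
```python
from h import *
p=env.state()["eef_pos"]; k=cam("side"); q=np.array([255,184])
h=np.array([np.cos(.083),np.sin(.083),0]); n=np.array([-h[1],h[0],0]); O=np.array([562.02,-123.17,0])
pr=lambda u,v,z:((proj(k,O+h*u+n*v+[0,0,z])[0]-q+.45)*8).round(0).tolist()
print("lips fork exp",pr(-36,93,47),"obs (148,80); scoop exp",pr(-36,-31,47),"obs (272,244)")
print("scoop seated end",pr(-62,-19,38),pr(-62,-31,50)," fork end",pr(-62,105,38),pr(-62,93,50))
m=wood(k); n_,l,st,ce=cv2.connectedComponentsWithStats(m)
for i in range(1,n_):
    if 20<st[i,4]<400 and 255<ce[i][0]<350 and 184<ce[i][1]<240: print(((st[i][:2]-q)*8),st[i][2:4]*8,((ce[i]-q+.45)*8).round(0))
hsv=cv2.cvtColor(k["im"],cv2.COLOR_BGR2HSV)
for y in (214,216,218): print(y,[tuple(hsv[y,x].tolist()) for x in range(325,335)])
for y in (222,223,224): print(y,[hsv[y,x,2] for x in range(280,304)])
```

```text
lips fork exp [137.0, 76.0] obs (148,80); scoop exp [261.0, 242.0] obs (272,244)
scoop seated end [186.0, 259.0] [199.0, 251.0]  fork end [67.0, 93.0] [77.0, 84.0]
[80 32] [200  80] [188.  73.]
[472 200] [128  56] [535. 230.]
[200 208] [208  80] [305. 247.]
214 [(12, 129, 130), (13, 138, 152), (13, 140, 168), (13, 140, 171), (12, 131, 144), (12, 83, 101), (150, 9, 82), (115, 18, 85), (113, 12, 85), (113, 12, 86)]
216 [(12, 121, 97), (13, 120, 106), (10, 112, 93), (16, 114, 85), (13, 100, 79), (9, 80, 73), (5, 45, 63), (135, 7, 70), (113, 13, 81), (135, 6, 85)]
218 [(12, 52, 64), (12, 81, 72), (14, 107, 79), (10, 105, 80), (13, 81, 76), (6, 50, 71), (10, 38, 61), (174, 21, 60), (0, 12, 62), (135, 7, 75)]
222 [np.uint8(72), np.uint8(65), np.uint8(63), np.uint8(73), np.uint8(121), np.uint8(181), np.uint8(208), np.uint8(212), np.uint8(199), np.uint8(177), np.uint8(164), np.uint8(125), np.uint8(95), np.uint8(84), np.uint8(84), np.uint8(82), np.uint8(81), np.uint8(83), np.uint8(83), np.uint8(81), np.uint8(99), np.uint8(121), np.uint8(138), np.uint8(151)]
223 [np.uint8(101), np.uint8(64), np.uint8(64), np.uint8(71), np.uint8(102), np.uint8(145), np.uint8(161), np.uint8(152), np.uint8(129), np.uint8(111), np.uint8(102), np.uint8(88), np.uint8(83), np.uint8(84), np.uint8(85), np.uint8(84), np.uint8(79), np.uint8(81), np.uint8(71), np.uint8(78), np.uint8(114), np.uint8(140), np.uint8(154), np.uint8(153)]
224 [np.uint8(149), np.uint8(86), np.uint8(64), np.uint8(64), np.uint8(81), np.uint8(98), np.uint8(104), np.uint8(93), np.uint8(82), np.uint8(79), np.uint8(78), np.uint8(77), np.uint8(75), np.uint8(84), np.uint8(73), np.uint8(70), np.uint8(61), np.uint8(62), np.uint8(56), np.uint8(64), np.uint8(84), np.uint8(102), np.uint8(114), np.uint8(112)]
```

Request:
{"method": "arm_command", "body": {
  "targets": [
    [4,0,0,0,0],
    [7,0,0,0,0],
    [7,0,4,0,0],
    [7,0,8,0,0],
    [7,0,8,0,0]
  ]
}}

```text
t: 32.45
eef_pos: [573.4, -215.2, 59.9]
tcp_rot: [-3.141, 0.001, 0.084]
ft_force: [-0.3, 1.0, -0.9]
opening: 0.247
grip_force: 30.0
```

Run:
```python
from h import *
goto(569.7+3.5,-215.6,37,4.76); p=env.state()["eef_pos"]
k=cam("side"); q=np.array([255,184])
save(k,"j",(q[0],q[1],q[0]+100,q[1]+75),8)
h=np.array([np.cos(.083),np.sin(.083),0]); n=np.array([-h[1],h[0],0]); R=np.array([569.7,-215.9,p[2]-11])
pr=lambda u,v,z:((proj(k,R-h*u+n*v+[0,0,z])[0]-q+.45)*8).round(0)+[11,3]
for a in((-67,-23,18),(-67,-23,0),(-67,23,18),(72,0,12),(24,0,24),(24,12,12),(-49,-23,18)): print(a,pr(*a))
```

```text
cur [ 573.4 -215.2   59.9] yaw 4.8 j6 1.02 -> shift [-0.3  0.4 22.9] turn 0.1
(-67, -23, 18) [623. 262.]
(-67, -23, 0) [620. 302.]
(-67, 23, 18) [565. 196.]
(72, 0, 12) [252. 328.]
(24, 0, 24) [373. 271.]
(24, 12, 12) [358. 280.]
(-49, -23, 18) [580. 274.]
```

View pics/j.png

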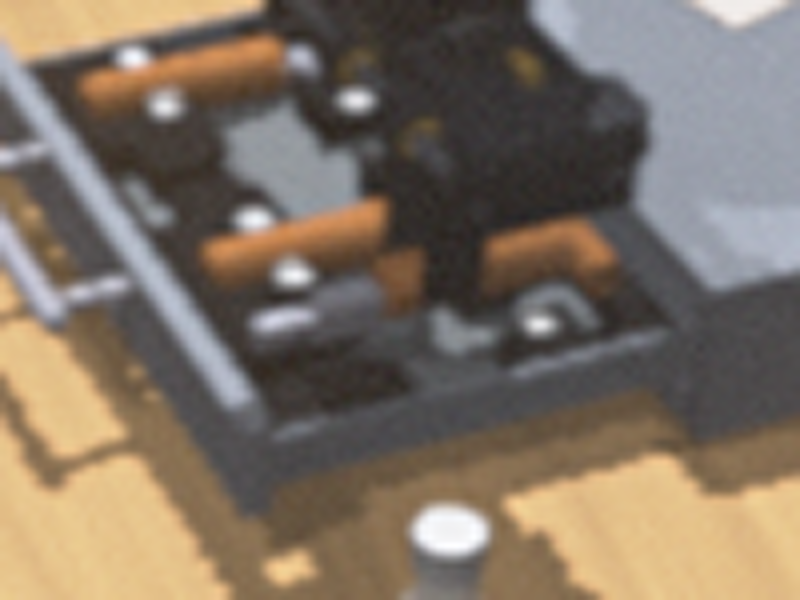

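Spike end (250,322) and crossbar (620,280) now match the expected places, so I'm lowering.

Request:
{"method": "arm_command", "body": {
  "targets": [
    [0,0.4,3,0,0],
    [0,0.4,6,0,0],
    [0,0.4,9,0,0],
    [0,0.4,9,0,0]
  ]
}}

```text
t: 32.9
eef_pos: [573.6, -215.7, 51.1]
tcp_rot: [-3.141, 0.001, 0.084]
ft_force: [-0.5, 0.0, -1.9]
opening: 0.246
grip_force: 30.0
```

Request:
{"method": "arm_command", "body": {
  "targets": [
    [0,0,2,0,0],
    [0,0,4,0,0],
    [0,0,4,0,0]
  ]
}}

```text
t: 33.2
eef_pos: [574.0, -215.9, 47.6]
tcp_rot: [3.142, -0.0, 0.084]
ft_force: [0.6, -0.0, -0.5]
opening: 0.248
grip_force: 30.0
```

Request:
{"method": "arm_command", "body": {
  "targets": [
    [0,0,1.5,0,0],
    [0,0,3,0,0],
    [0,0,3,0,0]
  ]
}}

```text
t: 33.5
eef_pos: [574.0, -215.8, 44.6]
tcp_rot: [3.141, -0.001, 0.084]
ft_force: [0.3, -0.1, 2.0]
opening: 0.244
grip_force: 30.0
```

Request:
{"method": "arm_command", "body": {
  "targets": [
    [0,0,1.5,0,0],
    [0,0,3,0,0],
    [0,0,3,0,0]
  ]
}}

```text
t: 33.8
eef_pos: [573.8, -215.8, 41.4]
tcp_rot: [-3.141, 0.0, 0.084]
ft_force: [1.0, 0.5, 1.7]
opening: 0.246
grip_force: 30.0
```

Request:
{"method": "arm_command", "body": {
  "targets": [
    [0,0,1.5,0,0],
    [0,0,3,0,0],
    [0,0,4,0,0],
    [0,0,4,0,0]
  ]
}}

```text
t: 34.2
eef_pos: [573.6, -215.7, 37.2]
tcp_rot: [-3.141, 0.001, 0.084]
ft_force: [0.2, -0.0, -1.2]
opening: 0.244
grip_force: 30.0
```

Request:
{"method": "arm_command", "body": {
  "targets": [
    [0,0,0,0,0.5],
    [0,0,0,0,0.5],
    [0,0,0,0,0.5],
    [0,0,0,0,0.5]
  ]
}}

```text
t: 34.6
eef_pos: [573.8, -215.8, 37.7]
tcp_rot: [-3.142, -0.0, 0.084]
ft_force: [-0.4, 0.1, -0.6]
opening: 0.483
grip_force: 0.0
```

Request:
{"method": "arm_command", "body": {
  "targets": [
    [0,0,-20,0,0.5],
    [0,0,-43,0,0.5],
    [0,0,-43,0,0],
    [0,0,-43,0,0],
    [0,0,-43,0,0]
  ]
}}

```text
t: 35.1
eef_pos: [573.4, -215.6, 79.8]
tcp_rot: [-3.141, 0.001, 0.084]
ft_force: [0.7, -0.4, -0.5]
opening: 0.305
grip_force: 0.0
```

Run:
```python
from h import *
h=np.array([np.cos(.083),np.sin(.083)]); t=np.array([569.7,-215.9])+36*h
goto(*t,62,4.76)
```

```text
cur [ 573.4 -215.6   79.8] yaw 4.8 j6 1.02 -> shift [32.3  0.  17.8] turn 0.1
```

Request:
{"method": "arm_command", "body": {
  "targets": [
    [16,0,0,0,0],
    [32,0,0,0,0],
    [32,0,8,0,0],
    [32,0,16,0,0],
    [32,0,21,0,0]
  ]
}}

```text
t: 35.6
eef_pos: [604.4, -212.8, 57.8]
tcp_rot: [-3.14, 0.002, 0.084]
ft_force: [-0.0, 0.6, 0.3]
opening: 0.005
grip_force: 0.0
```

Request:
{"method": "arm_command", "body": {
  "targets": [
    [0,0,3,0,0],
    [0,0,6,0,0],
    [0,0,8,0,0]
  ]
}}

```text
t: 35.9
eef_pos: [605.5, -213.2, 51.4]
tcp_rot: [-3.142, -0.0, 0.084]
ft_force: [0.6, -0.1, -0.9]
opening: 0.004
grip_force: 0.0
```

Request:
{"method": "arm_command", "body": {
  "targets": [
    [0,0,1,0,0],
    [0,0,2,0,0],
    [0,0,2,0,0]
  ]
}}

```text
t: 36.2
eef_pos: [605.8, -213.2, 50.2]
tcp_rot: [3.141, -0.001, 0.084]
ft_force: [-1.3, 1.2, 4.5]
opening: 0.004
grip_force: 1.9
```

Request:
{"method": "arm_command", "body": {
  "targets": [
    [0,0,-40,0,0],
    [0,0,-90,0,0.2],
    [0,0,-130,0,0.35],
    [0,0,-130,0,0.35]
  ]
}}

```text
t: 36.6
eef_pos: [607.7, -213.9, 185.6]
tcp_rot: [3.137, -0.008, 0.085]
ft_force: [1.0, 0.2, 0.3]
opening: 0.202
grip_force: 0.0
```

Request:
{"method": "arm_command", "body": {
  "targets": [
    [-30,-40,0,-8.5,0.35],
    [-60,-80,0,-17,0.35],
    [-90,-120,0,-25.5,0.35],
    [-120,-160,0,-34,0.35],
    [-150,-200,0,-42,0.35]
  ]
}}

```text
t: 37.1
eef_pos: [437.6, -25.3, 179.3]
tcp_rot: [-3.141, -0.0, 0.823]
ft_force: [1.6, 0.8, 0.7]
opening: 0.349
grip_force: 0.0
```

Request:
{"method": "arm_command", "body": {
  "targets": [
    [0,0,0,-8.5,0.35],
    [0,0,0,-17,0.35],
    [0,0,0,-25.5,0.35],
    [0,0,0,-34,0.35],
    [0,0,0,-42,0.35]
  ]
}}

```text
t: 37.6
eef_pos: [439.2, -26.4, 179.4]
tcp_rot: [3.142, -0.0, 1.557]
ft_force: [0.2, 0.1, 0.2]
opening: 0.352
grip_force: 0.0
```

Request:
{"method": "arm_command", "body": {
  "targets": [
    [50,0,0,-5.9,0.35],
    [100,0,0,-5.9,0.35],
    [150,0,0,-5.9,0.35],
    [150,0,0,-5.9,0.35]
  ]
}}

```text
t: 38.0
eef_pos: [441.9, 128.0, 179.4]
tcp_rot: [3.141, -0.001, 1.659]
ft_force: [-0.5, -0.5, -0.1]
opening: 0.352
grip_force: 0.0
```

Run:
```python
from h import *
goto(428,-135.4,100,94.76)
O=np.array([562.02,-123.17]); h=np.array([np.cos(.083),np.sin(.083)]); n=np.array([-h[1],h[0]])
for nm in("top","side"):
    k=cam(nm); m=wood(k); n_,l,st,ce=cv2.connectedComponentsWithStats(m)
    for i in range(1,n_):
        if st[i,4]<40: continue
        W=onz(k,np.argwhere(l==i)[:,::-1],45)[:,:2]; mu=W.mean(0)
        if mu[0]<330 or mu[0]>1000 or mu[1]<-320 or mu[1]>900: continue
        L=(W-O)@np.c_[h,n]; print(nm,st[i,4],mu.round(0),"tray u",np.percentile(L[:,0],[1,99]).round(1),"v",np.percentile(L[:,1],[1,99]).round(1))
    g=k["im"].astype(int)
```

```text
cur [441.9 128.  179.4] yaw 95.0 j6 0.05 -> shift [-261.1  -37.    79.4] turn 0.3
top 366 [757. 285.] tray u [188.8 278.3] v [349.5 440.7]
top 229 [ 600. -213.] tray u [-18.5  67.7] v [-114.8  -70.5]
top 187 [ 545. -155.] tray u [-60.9  21.8] v [-41.4 -19.5]
top 186 [535. -32.] tray u [-60.4  22. ] v [ 82.3 103.2]
side 108 [778. 347.] tray u [209.2 295.8] v [409.3 497. ]
side 93 [539. -33.] tray u [-58.3  24.9] v [ 77.7 103.1]
side 106 [ 548. -157.] tray u [-59.   25.8] v [-45.8 -22. ]
side 140 [ 602. -216.] tray u [-15.4  68. ] v [-119.5  -76.6]
```

All three tools measure in place, and there's no other wooden tool on the bench. Next I shut the drawer by its bar.

Request:
{"method": "arm_command", "body": {
  "targets": [
    [-50,-7,0,0.3,0.35],
    [-100,-14,0,0.3,0.35],
    [-150,-21,0,0.3,0.35],
    [-200,-28,0,0.3,0.35],
    [-245,-35,0,0.3,0.35]
  ]
}}

```text
t: 38.6
eef_pos: [426.6, -127.0, 179.6]
tcp_rot: [3.141, 0.0, 1.646]
ft_force: [1.0, 0.6, 0.1]
opening: 0.354
grip_force: 0.0
```

Request:
{"method": "arm_command", "body": {
  "targets": [
    [-16,-2,0,0,0.35],
    [-16,-2,40,0,0.35],
    [-16,-2,80,0,0.35],
    [-16,-2,80,0,0.35]
  ]
}}

```text
t: 39.0
eef_pos: [424.4, -140.2, 96.4]
tcp_rot: [-3.135, -0.004, 1.645]
ft_force: [0.1, 0.4, 0.6]
opening: 0.348
grip_force: 0.0
```

Run:
```python
from h import *
goto(429,-135.4,40,94.76)
```

```text
cur [ 424.4 -140.2   96.4] yaw 94.3 j6 -0.54 -> shift [ 4.5  5.  56.4] turn -0.5
```

Request:
{"method": "arm_command", "body": {
  "targets": [
    [4,4.5,0,-0.5,0.35],
    [4,4.5,20,-0.5,0.35],
    [4,4.5,35,-0.5,0.35],
    [4,4.5,47,-0.5,0.35],
    [4,4.5,56,-0.5,0.35]
  ]
}}

```text
t: 39.5
eef_pos: [432.2, -135.7, 44.8]
tcp_rot: [3.139, 0.001, 1.657]
ft_force: [0.0, -0.0, 1.0]
opening: 0.352
grip_force: 0.0
```

Request:
{"method": "arm_command", "body": {
  "targets": [
    [0,0,0,0,0],
    [0,0,0,0,0],
    [0,0,0,0,0],
    [0,0,0,0,0]
  ]
}}

```text
t: 39.9
eef_pos: [431.5, -135.4, 44.3]
tcp_rot: [3.141, 0.001, 1.657]
ft_force: [-0.7, 0.5, 6.6]
opening: 0.108
grip_force: 30.0
```

Request:
{"method": "arm_command", "body": {
  "targets": [
    [0,10,0,0,0],
    [0,22,0,0,0],
    [0,38,0,0,0],
    [0,54,0,0,0],
    [0,70,0,0,0]
  ]
}}

```text
t: 40.4
eef_pos: [501.6, -129.7, 44.3]
tcp_rot: [3.141, 0.001, 1.657]
ft_force: [-2.7, -5.6, 4.6]
opening: 0.109
grip_force: 30.0
```

Request:
{"method": "arm_command", "body": {
  "targets": [
    [0,16,0,0,0],
    [0,32,0,0,0],
    [0,48,0,0,0],
    [0,62,0,0,0],
    [0,74,0,0,0]
  ]
}}

```text
t: 40.9
eef_pos: [575.6, -123.6, 44.4]
tcp_rot: [3.141, 0.001, 1.657]
ft_force: [-2.5, -7.6, 4.8]
opening: 0.107
grip_force: 30.0
```

Request:
{"method": "arm_command", "body": {
  "targets": [
    [0,10,0,0,0],
    [0,18,0,0,0],
    [0,25,0,0,0],
    [0,30,0,0,0],
    [0,34,0,0,0]
  ]
}}

```text
t: 41.4
eef_pos: [609.0, -120.9, 44.4]
tcp_rot: [3.141, 0.001, 1.657]
ft_force: [-2.6, -6.3, 4.4]
opening: 0.104
grip_force: 30.0
```

Request:
{"method": "arm_command", "body": {
  "targets": [
    [0,2,0,0,0],
    [0,4,0,0,0],
    [0,6,0,0,0],
    [0,8,0,0,0]
  ]
}}

```text
t: 41.8
eef_pos: [614.8, -120.4, 44.3]
tcp_rot: [-3.138, 0.0, 1.657]
ft_force: [-19.2, -10.7, 15.7]
opening: 0.107
grip_force: 30.0
```

Request:
{"method": "arm_command", "body": {
  "targets": [
    [0,1,0,0,0],
    [0,2,0,0,0]
  ]
}}

```text
t: 42.0
eef_pos: [614.8, -120.3, 44.3]
tcp_rot: [-3.133, -0.0, 1.658]
ft_force: [-25.9, -12.2, 19.2]
opening: 0.104
grip_force: 30.0
```

Request:
{"method": "arm_command", "body": {
  "targets": [
    [0,-3,0,0,0],
    [0,-3,0,0,0]
  ]
}}

```text
t: 42.2
eef_pos: [614.8, -120.4, 44.4]
tcp_rot: [-3.141, 0.001, 1.657]
ft_force: [-6.3, -6.5, 6.2]
opening: 0.105
grip_force: 30.0
```

Request:
{"method": "arm_command", "body": {
  "targets": [
    [0,0,0,0,0.35],
    [0,0,0,0,0.35],
    [0,0,0,0,0.35]
  ]
}}

```text
t: 42.5
eef_pos: [615.6, -119.3, 43.7]
tcp_rot: [3.141, -0.0, 1.657]
ft_force: [0.2, 0.1, -0.4]
opening: 0.302
grip_force: 0.0
```

Request:
{"method": "arm_command", "body": {
  "targets": [
    [0,0,-30,0,0.35],
    [0,0,-70,0,0.35],
    [0,0,-110,0,0.35],
    [0,0,-130,0,0.35],
    [0,0,-130,0,0.35]
  ]
}}

```text
t: 43.0
eef_pos: [616.7, -119.5, 176.8]
tcp_rot: [3.137, 0.002, 1.657]
ft_force: [-0.4, 0.2, -0.4]
opening: 0.352
grip_force: 0.0
```

Request:
{"method": "arm_command", "body": {
  "targets": [
    [50,-20,0,0,0.35],
    [100,-40,0,0,0.35],
    [150,-60,0,0,0.35],
    [200,-80,0,0,0.35],
    [200,-80,0,0,0.35]
  ]
}}

```text
t: 43.5
eef_pos: [515.9, 76.1, 172.7]
tcp_rot: [-3.139, -0.001, 1.66]
ft_force: [1.4, -0.6, 0.3]
opening: 0.352
grip_force: 0.0
```

Run:
```python
from h import *
c=cam("top"); h=np.array([np.cos(.083),np.sin(.083),0]); n=np.array([-h[1],h[0],0])
# bar profile along cabinet x, expected at TCP 614.8,-120.4 when shut
for v in(-30,0,25):
    P=np.array([[614.8,-120.4,54]])+n*v+np.arange(-24,40,3)[:,None]*h
    q=proj(c,P); g=c["im"].mean(2).astype(np.float32)
    print(v,cv2.remap(g,q[:,0].astype(np.float32),q[:,1].astype(np.float32),cv2.INTER_LINEAR).ravel().astype(int))
```

```text
-30 [ 88  94 161 172 170 151 133 163 189 162 123  89  88  74  54  43  61  56
  53  54  67 121]
0 [ 91 111 178 176 172 172 114 173 191 161 114  92  94  81  52  46  78  54
  51  53  66 136]
25 [ 90  96 114 122 116 105 100 161 194 166  95  92  93  75  52  58  64  58
  53  52  61 107]
```

```bash
python3 -c "
from cell import env
print(env.job_done())"
```

```text
the job is handed in; nothing more can be done
None
```

The job is handed in: the fork, scoop and dibber are pressed home in their cutouts and the drawer is shut to its hard stop. I found no hoe on the bench, the bottle and pot were left where they stand, and the judging result was not shown.

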